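# Free the blade cassettes from their dock

### The job

Unload the vegetable cutter's blade cassettes from the release dock: first knock the lock peg fully down with the mallet, then use the forked tool to push back the spring bar behind each cassette so that it pops up, and stand every cassette upright on its foot in the drying tray. Push the peg only with the mallet and the bars only with the fork, put both tools back down on the worktop when you are done with them, and leave the jars and tins alone.

Things in the scene. Friction and masses are not known exactly. Their poses are not given: they have to be found in the camera images.
- dock: Fixed grey release dock, base 135 x 270 x 8 mm. Origin on its underside (z = 0); +x to its back, y along its row of four bays, at dock x = -25, y = +78, +26, -26, -78 mm. Bay walls are 36 mm high. Behind each bay a steel spring bar lies along x, then a spring housing 35 mm high (x 54..76 mm). Each cassette stands on a sprung foot that pushes it up with 4 to 5 N.
- keeper (a joint): Keeper, a steel bar along the front of the dock (14 x 202 x 7 mm, top at z = 49.5 mm) that overlaps the front top edges of all cassettes by 7 mm so that they cannot rise. m: 0 = over them; 0.014 = slid forward (-x of the dock), clear, its front then at dock x = -64 mm. It follows the lock peg one to one.
- peg: Lock peg with a flat round steel cap 26 mm across, 6 mm thick, at dock (-25, 135) mm over a block 36 x 36 mm, 38 mm high. Origin: centre of its top, 62 mm above the worktop when up, 48 mm fully down. Sprung upwards but tight: about 6 N or a light blow moves it, and it stays where it is driven. Going down it slides the keeper off the cassettes.
- mallet_grip (a point): Where to grip the kitchen mallet (0.28 kg), which stands on a face of its block head, handle level: centre of the wooden handle, 20 mm wide, 18 mm high, 30 mm above the worktop. +x runs along the handle to the head, which begins 25 mm ahead; behind, the handle ends in a 24 mm round knob 75 to 87 mm from this point. z up.
- mallet_face (a point): Centre of the mallet's lower striking face (50 x 46 mm, flat), 50 mm along +x from the grip point and 30 mm below it; the head is 60 mm high.
- fork: Release fork, 0.16 kg: a level dark wooden handle, two steel tines pointing down at its -x end and a splayed steel foot, 60 mm wide, at its +x end, reaching 47 mm behind the grip; it stands on tines and foot. Origin on the worktop under the grip; z up.
- fork_grip (a point): Where to grip the fork: centre of its handle, 16 mm wide and 16 mm high, 44 mm above the tine ends. The wood runs 38 mm towards the tines (-x) and 36 mm towards the foot (+x).
- fork_tip (a point): Midway between the lower ends of the two tines, 60 mm along -x of the fork from the grip point and 44 mm below it. The forked plate is 5 mm thick (along x), 22 mm wide; the slot between the tines is 12 mm wide, open downwards, 24 mm deep.
- tray_in (a point): Centre of the inner floor of the drying tray, an open aluminium tray 85 x 240 x 22 mm fixed on the strip in front of the sink; walls 4 mm, inner floor 77 x 232 mm (x, y), 4 mm above the worktop.
- honey: Bystander: jar with red lid, 61 mm across, 86 mm high; origin at the centre of its underside.
- spice: Bystander: spice jar with red lid, 45 mm across, 106 mm high; origin at the centre of its underside.
- low_tin: Bystander: low tin, 86 mm across, 40 mm high; origin at the centre of its underside.
- cassette_1_tab (a point): Cassette 1 (None if absent), in bay 1: white body 36 x 40 x 30 mm (x, y, z), with a tab 12 x 20 mm on top; this point is in the tab, 44 mm above the body's underside, 14 below the tab's top. The sprung foot (30 x 34 mm) shows 4 mm below the body when locked, 22 when free. A lug at the back lies under the bar's nose. Point locked: z = 56 mm; freed: 74 mm, then lift straight up.
- bar_1: Spring bar 1, behind bay 1, along dock x: an 8 mm rod, its nose over the lug, with a collar (steel disc 20 mm across, 4 thick). Origin: centre of the collar's front face, dock (27, +78, 26.5) mm at rest. The rod before it is bare for 24 mm: the fork straddles it there and pushes the collar back (+x), 16 mm at most. 8 mm frees the lug; push 12 (6 N), wait 0.5 s. It springs back.
- cassette_2_tab (a point): Cassette 2 (None if absent), in bay 2: white body 36 x 40 x 30 mm (x, y, z), with a tab 12 x 20 mm on top; this point is in the tab, 44 mm above the body's underside, 14 below the tab's top. The sprung foot (30 x 34 mm) shows 4 mm below the body when locked, 22 when free. A lug at the back lies under the bar's nose. Point locked: z = 56 mm; freed: 74 mm, then lift straight up.
- bar_2: Spring bar 2, behind bay 2, along dock x: an 8 mm rod, its nose over the lug, with a collar (steel disc 20 mm across, 4 thick). Origin: centre of the collar's front face, dock (27, +26, 26.5) mm at rest. The rod before it is bare for 24 mm: the fork straddles it there and pushes the collar back (+x), 16 mm at most. 8 mm frees the lug; push 12 (6 N), wait 0.5 s. It springs back.
- cassette_3_tab (a point): Cassette 3 (None if absent), in bay 3: white body 36 x 40 x 30 mm (x, y, z), with a tab 12 x 20 mm on top; this point is in the tab, 44 mm above the body's underside, 14 below the tab's top. The sprung foot (30 x 34 mm) shows 4 mm below the body when locked, 22 when free. A lug at the back lies under the bar's nose. Point locked: z = 56 mm; freed: 74 mm, then lift straight up.
- bar_3: Spring bar 3, behind bay 3, along dock x: an 8 mm rod, its nose over the lug, with a collar (steel disc 20 mm across, 4 thick). Origin: centre of the collar's front face, dock (27, -26, 26.5) mm at rest. The rod before it is bare for 24 mm: the fork straddles it there and pushes the collar back (+x), 16 mm at most. 8 mm frees the lug; push 12 (6 N), wait 0.5 s. It springs back.
- cassette_4_tab (a point): Cassette 4 (None if absent), in bay 4: white body 36 x 40 x 30 mm (x, y, z), with a tab 12 x 20 mm on top; this point is in the tab, 44 mm above the body's underside, 14 below the tab's top. The sprung foot (30 x 34 mm) shows 4 mm below the body when locked, 22 when free. A lug at the back lies under the bar's nose. Point locked: z = 56 mm; freed: 74 mm, then lift straight up.
- bar_4: Spring bar 4, behind bay 4, along dock x: an 8 mm rod, its nose over the lug, with a collar (steel disc 20 mm across, 4 thick). Origin: centre of the collar's front face, dock (27, -78, 26.5) mm at rest. The rod before it is bare for 24 mm: the fork straddles it there and pushes the collar back (+x), 16 mm at most. 8 mm frees the lug; push 12 (6 N), wait 0.5 s. It springs back.
Not all that is in view belongs to the job. Leave any turquoise look-alike of the part that bears cassette_1_tab alone.

How it is judged (in metres and radians):
On the way, in this order (a step that is already met when the one before it is completed fails the run):
1. the lock peg is driven fully down (height (world z) of peg below 0.05 m), for 0.2 s.
2. a spring bar is pushed back with the fork (((x of bar_1 in the frame of dock above 0.035 m and contact force between fork and bar_1 above 0.8 N) or (x of bar_2 in the frame of dock above 0.035 m and contact force between fork and bar_2 above 0.8 N) or (x of bar_3 in the frame of dock above 0.035 m and contact force between fork and bar_3 above 0.8 N) or (x of bar_4 in the frame of dock above 0.035 m and contact force between fork and bar_4 above 0.8 N))), for 0.1 s.
At the end, for the whole second after the job is handed in: The lock peg is down (its top below 51 mm); every cassette that was in the dock stands on its foot on the floor of the tray within 12 degrees of upright; mallet and fork rest on the worktop (grip point less than 65 mm high), not in the tray (height (world z) of peg below 0.051 m and x of cassette_1_tab in the frame of tray_in between -0.035 and 0.035 m and y of cassette_1_tab in the frame of tray_in between -0.112 and 0.112 m and z of cassette_1_tab in the frame of tray_in between 0.058 and 0.072 m and angle between each of cassette_1_tab, cassette_2_tab, cassette_3_tab, cassette_4_tab's own z axis and vertical below 0.2 rad and x of cassette_2_tab in the frame of tray_in between -0.035 and 0.035 m and y of cassette_2_tab in the frame of tray_in between -0.112 and 0.112 m and z of cassette_2_tab in the frame of tray_in between 0.058 and 0.072 m and x of cassette_3_tab in the frame of tray_in between -0.035 and 0.035 m and y of cassette_3_tab in the frame of tray_in between -0.112 and 0.112 m and z of cassette_3_tab in the frame of tray_in between 0.058 and 0.072 m and x of cassette_4_tab in the frame of tray_in between -0.035 and 0.035 m and y of cassette_4_tab in the frame of tray_in between -0.112 and 0.112 m and z of cassette_4_tab in the frame of tray_in between 0.058 and 0.072 m and height (world z) of mallet_grip between 0 and 0.065 m and horizontal distance between each of mallet_grip, fork_grip and tray_in above 0.08 m and height (world z) of fork_grip between 0 and 0.065 m); the robot touches nothing.
It fails at once if the fingers push the lock peg (the mallet must do it) (contact force between the fingers and peg above 1.5 N).
It fails at once if the fork pushes the lock peg (contact force between fork and peg above 1.5 N).
It fails at once if the fingers push a spring bar (the fork must do it) (contact force between the fingers and bar_1 above 1.5 N or contact force between the fingers and bar_2 above 1.5 N or contact force between the fingers and bar_3 above 1.5 N or contact force between the fingers and bar_4 above 1.5 N).
It fails at once if a bystander is knocked more than 4 cm away or over (distance of any of honey, spice, low_tin from where it was at the start of the episode above 0.04 m or angle between any of honey, spice, low_tin's own z axis and vertical above 0.6 rad).
Of cassette_1, cassette_2, cassette_3, cassette_4 only 3 to 4 are there at a start; the rules pass over those that are not, and their reading is None.
At some moment in a run one of mallet, fork may be knocked a few centimetres aside while the robot is not near it.
It also fails if it takes over 210 s, if anything falls off the work surface, if the arm or the gripper's body presses on something with over 40 N, if the wrist force passes 120 N, or if a joint passes its speed limit or range.

### The arm

A 7-joint arm with a two-finger parallel gripper is mounted at the origin on a cart in front of the work surface, level with it; the furniture and walls round the work are solid. World frame = base frame: x ahead of the robot, y to its left, z up, the work surface at z = 0. Lengths are in mm, angles in rad, forces in N, time in s.
With the tool pointing down it reaches from about 400 to 925 mm from the base axis. Payload 5.6 kg.
Tool frame: the origin (TCP) lies midway between the tips of the shut fingers; the grasp point (between the pads) lies 19 mm behind it (bot.hold_point_z is the distance from the TCP to the grasp point, in mm); z points along the fingers, y is the line along which they close (so a half turn about z gives the same grasp; the last joint's range is limited). The gripper opens to 85 mm and grips with 20 to 120 N. Pads are 22 mm wide; open, the fingers measure 114 mm over their backs; the gripper's body (76 mm by 85 mm) begins 54 mm behind the grasp point. The pads swing forward as they close: fully open they stand 13 mm farther back than shut.
Start: joints at [1.289, 0.468, -0.012, 1.603, 0.006, 1.071, -0.056], TCP at [153.706, -631.572, 231.29] pointing down, gripper open.
Joint ranges: [-2.53, 2.53], [-0.31, 2.02], [-1.57, 1.55], [0.28, 2.44], [-1.29, 4.43], [0.15, 1.84], [-2.92, 2.92]. Speed limits (rad/s): [2.57, 2.57, 3.14, 3.14, 3.14, 3.14, 3.14].

### API

Orientations are given as a rotation vector (axis times angle).
In Python, from bench import bot gives the robot as it stands. The module is installed in compiled form; this text tells all that it offers.
- The arm moves only by the tool jog_arm, never from a script. Its argument "steps" is a list of rows, each an object of numbers: "dx", "dy", "dz": the shift along the tool's x, y, z in mm; "ax", "ay", "az": the turn, a rotation vector about the tool's x, y, z in degrees; "claw": the opening, from 0 (shut) to 1 (fully open). A call has 1 to 8 rows; each row is the pose to reach, as a shift and turn from the pose commanded when the call began, along the tool's axes at that moment; what a row does not reach only later rows make up. A row lasts 1/10 s, in which the tool goes at most 50 mm and 8.59 degrees, less where a joint would pass 70% of its speed; a pose out of reach is approached as far as the arm can. A call with a gripper value outside its range is refused whole. The fingers move at their own pace and stop on an object; "newtons" is the grip in N (left out, the last holds). Time passes only in rows, so rows that repeat a pose let the fingers close. It gives the time, the measured TCP pose, the force, the opening and the grip force at its end, in the units of the state.
- bot.get_obs(): the state, without advancing time (a new reading comes with each control period).
- bot.capture(name): name is "scene" or "top"; returns (picture, depth): 400x640x3 uint8, red, green, blue; 400x640 float32, mm along the optical axis (not along the pixel's ray), 0 where there is no reading.
- bot.calibration(name): a dict with "fx", "fy", "cx", "cy" (pixels), "world_to_cam" (4x4, takes a point from world to camera coordinates). Camera axes: x right, y up, looking along -z (the intrinsics and any distortion apply to the point x, -y, -z); pixel columns grow to the right and rows downward; lengths in mm; the calibration is good to about 2 mm. A picture is of the moment at which its call begins. calibration takes no time and is no camera call.
- bot.sign_off(): hands the job in; it is judged then, once.
The state is a dict: "time_s": time; "qpos": joint angles; "joint_vel": joint speeds; "joint_torque": joint torques, N m; "ee_pos": TCP position; "eef_rot": TCP orientation; "contact_force": force on the tool from outside, world axes, zero at the start; "ft_torque": the same for the moment, N m; "grip_width": finger opening in mm; "gripper_force": force on a finger pad.
Only numpy, scipy, OpenCV 4.12 (cv2) and the standard library are available. Lean on these libraries where they do the work, as an engineer would, in place of code of your own. Each camera call takes 0.05 s, during which the arm holds its last target. There are 200 camera calls.

## Working session

There is one attempt and no reset: what is moved stays moved. The work goes in short steps, Python scripts to look and compute and a tool call to move; the robot and the scene stay as the last step left them, time stands still between calls to the robot, and variables do not carry over. Pictures are saved under pics/ and viewed, at most 14 in all, crops included, and the job is handed in when it is done.

Besides the shell and the picture viewer there is one more tool, called after "Emit:" as name(argument=value, ...) on one line, values as JSON. jog_arm: Moves the arm, as the interface text tells. Its arguments: {"type":"object","properties":{"steps":{"type":"array"},"newtons":{"type":"number"}},"required":["steps"]}

```bash
mkdir -p pics; cat > h.py <<'E'
import numpy as np,cv2
from bench import bot
from scipy.spatial.transform import Rotation as R
def snap(n,f):
    p,d=bot.capture(n); cv2.imwrite('pics/%s.png'%f,p[:,:,::-1]); np.savez('pics/%s.npz'%f,p=p,d=d); return p,d
def cloud(n,d):
    c=bot.calibration(n); v,u=np.mgrid[:400,:640]
    x=(u-c['cx'])/c['fx']*d; y=(v-c['cy'])/c['fy']*d
    P=np.stack([x,-y,-d,np.ones_like(d)],-1)
    W=P@np.linalg.inv(c['world_to_cam']).T
    W[d==0]=np.nan
    return W[...,:3]
def st():
    o=bot.get_obs(); print({k:np.round(o[k],3) for k in ['time_s','qpos','ee_pos','eef_rot','contact_force','grip_width','gripper_force']}); return o
E
python3 - <<'E'
from h import *
for n in ['scene','top']:
    snap(n,n+'0'); c=bot.calibration(n); print(c); print(np.linalg.inv(c['world_to_cam'])[:3,3])
st(); print(bot.hold_point_z)
a=cv2.imread('pics/scene0.png');b=cv2.imread('pics/top0.png')
E
```

```text
{'fx': 415.2109348767751, 'fy': 415.2109348767751, 'cx': 315.3691797182477, 'cy': 199.5001428141307, 'world_to_cam': array([[ 8.51808233e-01, -5.23453448e-01,  2.04748885e-02,
        -5.12191716e+02],
       [ 3.40663194e-01,  5.83201452e-01,  7.37444679e-01,
        -2.65924446e+02],
       [-3.97958945e-01, -6.21186408e-01,  6.75097122e-01,
        -8.91002570e+02],
       [ 0.00000000e+00,  0.00000000e+00,  0.00000000e+00,
         1.00000000e+00]])}
[ 172.29734989 -666.49968254  808.10490693]
{'fx': 361.1870386099917, 'fy': 361.1870386099917, 'cx': 319.8957494637532, 'cy': 198.72114803724372, 'world_to_cam': array([[-1.61091127e-02, -9.99821803e-01,  9.84171212e-03,
         1.91173688e+01],
       [ 9.81821821e-01, -1.39558161e-02,  1.89291168e-01,
        -5.88381896e+02],
       [-1.89120087e-01,  1.27121205e-02,  9.81871679e-01,
        -7.90161091e+02],
       [ 0.00000000e+00,  0.00000000e+00,  0.00000000e+00,
         1.00000000e+00]])}
[428.55881382  20.94723561 887.02414534]
{'time_s': np.float64(0.1), 'qpos': array([ 1.289,  0.468, -0.012,  1.604,  0.006,  1.071, -0.056]), 'ee_pos': array([ 153.55 , -631.089,  230.441]), 'eef_rot': array([-3.118e+00, -3.740e-01,  1.000e-03]), 'contact_force': array([-1.147,  0.356, -0.749]), 'grip_width': np.float64(85.39), 'gripper_force': np.float64(0.0)}
18.700000000000003
```

View pics/top0.png

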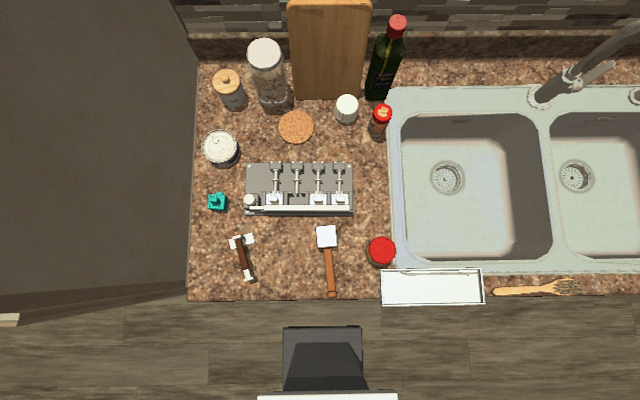

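View pics/scene0.png

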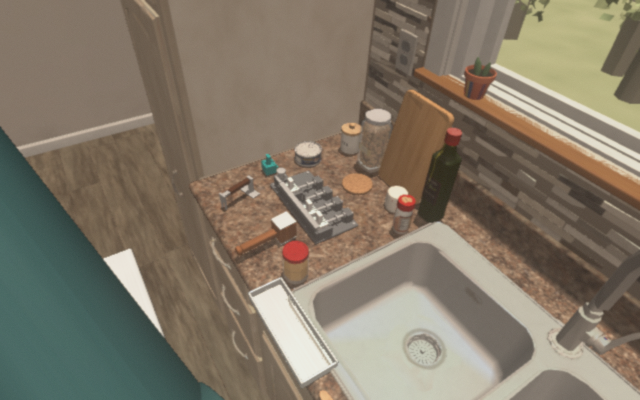

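```bash
python3 - <<'E'
from h import *
z=np.load('pics/top0.npz');p,d=z['p'],z['d'];W=cloud('top',d)
c=p[140:310,180:400]; cv2.imwrite('pics/crop0.png',cv2.resize(c[:,:,::-1],None,fx=3.6,fy=3.5,interpolation=cv2.INTER_CUBIC))
def m(mask,name):
    P=W[mask];P=P[~np.isnan(P[:,0])]
    if len(P): print(name,len(P),'mean',P.mean(0).round(1),'min',P.min(0).round(),'max',P.max(0).round())
# heights of pixels above table cluster
hm=np.nan_to_num(W[...,2])>12
hm[:, :185]=0; hm[310:]=0
n,l,s,cc=cv2.connectedComponentsWithStats(hm.astype(np.uint8))
for i in range(1,n):
    if s[i,4]>60:
        P=W[l==i]; 
        r=cv2.minAreaRect(P[:,:2].astype(np.float32))
        print(i,s[i],cc[i].round(),P.mean(0).round(),'zmax',np.percentile(P[:,2],95).round(1),'rect',np.round(r[0]),np.round(r[1]),round(r[2],1))
print('table z',np.nanmedian(W[270:295,280:315,2]),np.nanmedian(W[215:235,280:310,2]))
E
```

```text
1 [  185     0   455   252 34986] [396.  43.] [ 936. -173.  134.] zmax 262.9 rect [ 735. -259.] [1190.  525.] 89.9
2 [212  68  33  38 890] [228.  86.] [869. 230.  69.] zmax 93.2 rect [878. 235.] [67. 66.] 75.0
4 [630  90  10  11  62] [636.  94.] [ 862. -823.   18.] zmax 26.4 rect [ 862. -821.] [31. 21.] 10.0
7 [367 103  25  33 551] [379. 119.] [ 774. -133.   83.] zmax 108.1 rect [ 782. -136.] [45. 44.] 6.8
22 [ 201  129   38   37 1044] [219. 147.] [727. 256.  35.] zmax 39.6 rect [729. 257.] [85. 86.] 89.8
27 [ 243  161  110   53 2668] [303. 195.] [602.  51.  41.] zmax 64.9 rect [626.  63.] [262. 127.] 89.0
28 [290 161  13  33 213] [296. 172.] [661.  66.  31.] zmax 36.8 rect [649.  67.] [30. 80.] 89.8
36 [207 192  20  19 309] [217. 201.] [590. 257.  36.] zmax 62.5 rect [595. 260.] [40. 45.] 84.2
38 [315 225  22  72 878] [327. 254.] [461.  -5.  48.] zmax 61.6 rect [446.  -6.] [161.  46.] 4.7
39 [232 234  24  47 367] [242. 256.] [458. 190.  49.] zmax 53.3 rect [457. 191.] [106.  22.] 16.5
40 [364 236  32  29 717] [380. 250.] [ 466. -120.   80.] zmax 88.1 rect [ 467. -124.] [61. 60.] 14.7
43 [380 267 105  39 577] [435. 288.] [ 380. -256.   21.] zmax 24.0 rect [ 384. -248.] [241.  85.] 89.9
44 [502 278  81  18 596] [551. 287.] [ 375. -531.   18.] zmax 28.6 rect [ 371. -508.] [ 39. 185.] 5.0
table z 0.39942667613456706 -0.15287145908894217
```

View pics/crop0.png

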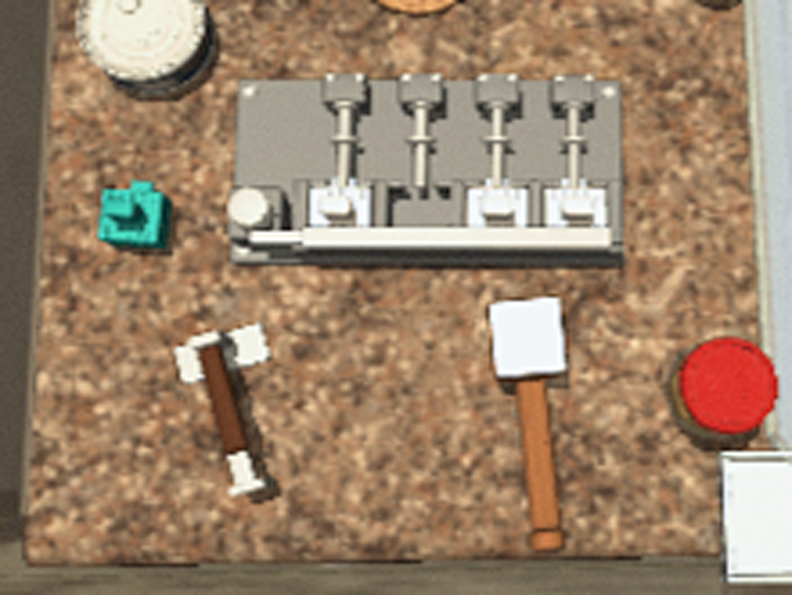

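```bash
python3 - <<'E'
from h import *
for n in ['top','scene']:
    z=np.load('pics/%s0.npz'%n);p,d=z['p'],z['d'];W=cloud(n,d);X,Y,Z=np.moveaxis(np.nan_to_num(W,nan=-999),-1,0)
    print(n)
    def box(name,x0,x1,y0,y1,z0,z1,k=1):
        m=(X>x0)&(X<x1)&(Y>y0)&(Y<y1)&(Z>z0)&(Z<z1)
        c,l,s,_=cv2.connectedComponentsWithStats(m.astype(np.uint8))
        for i in np.argsort(-s[1:,4])[:k]+1:
            P=W[l==i]; r=cv2.minAreaRect(P[:,:2].astype(np.float32))
            print(' ',name,len(P),'med',np.median(P,0).round(1),'rect',np.round(r[0],1),np.round(r[1],1),round(r[2],1))
    box('base',520,720,-80,230,4,13,1)
    box('peg',560,640,110,190,57,68)
    box('tabs',560,640,-80,110,63,75,4)
    box('housing',640,720,-80,150,31,40,5)
    box('collar',612,660,-80,150,31,42,5)
    box('keeper',520,590,-80,150,46,53,2)
    box('malhead',420,560,-60,60,55,66)
    box('malhandle',340,483,-60,60,30,46)
    box('forkhandle',390,520,140,240,46,60)
    box('forkall',380,540,130,250,14,60,3)
    box('tray',320,440,-390,-110,16,30,2)
    box('trayfloor',320,440,-390,-110,1,9,2)
E
```

```text
top
  base 1022 med [641.3  68.8   7.8] rect [638.2  68.7] [ 95.7 106.2] 89.9
  peg 97 med [589.8 177.1  61.3] rect [591.1 177.2] [24.4 24.4] 76.5
  tabs 47 med [586.7 -36.   69.4] rect [586.5 -36.2] [18.8 11.3] 89.4
  tabs 46 med [587.5  17.   69.3] rect [587.3  17. ] [18.5 11.4] 89.1
  housing 115 med [678.  118.5  34.4] rect [675.2 118.8] [29.6 27.4] 87.9
  housing 112 med [677.4  67.   34.3] rect [675.8  66.9] [29.6 25.6] 85.9
  housing 111 med [676.2 -38.   34.5] rect [675.3 -37.1] [27.2 23.9] 88.4
  housing 110 med [676.7  14.4  34.6] rect [675.1  14.5] [27.1 25.9] 89.1
  housing 14 med [642.2  67.   34. ] rect [642.9  67.3] [12.   8.2] 55.5
  collar 16 med [639.7 -37.2  33.5] rect [639.7 -36.5] [ 7.1 16.4] 25.5
  collar 14 med [642.2  67.   34. ] rect [642.9  67.3] [12.   8.2] 55.5
  collar 13 med [643.3 118.4  34.9] rect [645.  118.3] [14.6  7.5] 89.1
  collar 11 med [641.3  16.2  33.6] rect [640.8  14.9] [17.1  2.8] 88.8
  collar 6 med [612.7  90.1  35.6] rect [612.6  89.9] [12.   0.5] 88.9
  keeper 502 med [569.5  44.3  48.9] rect [569.4  45.3] [207.4  12.8] 89.2
  keeper 8
[... 1818 characters left out ...]
] 89.8
  keeper 7 med [584.2  12.4  48.6] rect [584.4  13.5] [ 3.  13.4] 21.6
  malhead 268 med [502.3  -3.8  59.9] rect [503.2  -3.5] [49.7 46.9] 6.3
  malhandle 377 med [425.  -12.7  38.1] rect [423.9 -10.3] [113.4  44.1] 6.8
  forkhandle 167 med [459.9 189.3  50.5] rect [456.  191.4] [106.2  24.4] 17.8
  forkall 305 med [456.7 186.9  47.4] rect [457.4 190.4] [108.4  26.1] 17.1
  tray 717 med [ 383.  -270.3   21.2] rect [ 385.1 -248.4] [ 86.1 241.6] 0.0
  tray 12 med [ 438.3 -123.7   23.6] rect [ 438.6 -126.2] [ 2.6 12.4] 12.8
  trayfloor 3315 med [ 386.7 -256.6    4.2] rect [ 387.6 -244. ] [ 74.4 228.4] 0.0
  trayfloor 623 med [ 433.7 -367.5    4.2] rect [ 391.6 -270.2] [238.9  97.6] 89.7
```

```bash
cat >> h.py <<'E'
def pose():
    o=bot.get_obs(); M=R.from_rotvec(o['eef_rot']).as_matrix(); return np.array(o['ee_pos']),M
def go(x,y,z,yaw,frm=None,quiet=0):
    p,M=pose() if frm is None else frm
    T=np.array([[np.cos(np.radians(yaw)),np.sin(np.radians(yaw)),0],[np.sin(np.radians(yaw)),-np.cos(np.radians(yaw)),0],[0,0,-1]])
    d=M.T@(np.array([x,y,z])-p); a=np.degrees(R.from_matrix(M.T@T).as_rotvec())
    print('d',d.round(1),'a',a.round(1)); return np.array([x,y,z]),T
E
python3 - <<'E'
from h import *
a=go(420,-420,250,13.7); a=go(452,-7,150,4.8,a)
z=np.load('pics/top0.npz');p,d=z['p'].astype(int),z['d'];W=cloud('top',d)
m=(W[...,0]>380)&(W[...,0]<540)&(W[...,1]>130)&(W[...,1]<250)&(W[...,2]>46)
dark=m&(p.max(-1)<120)
P=W[dark];r=cv2.minAreaRect(P[:,:2].astype(np.float32));print(len(P),P.mean(0),r)
q=P[:,:2]-P[:,:2].mean(0);u,s,v=np.linalg.svd(q);print(np.degrees(np.arctan2(v[0,1],v[0,0])))
E
```

```text
d [ 308.8 -142.1  -19.4] a [-0.1  0.  -0. ]
d [ 128.9 -393.7  100. ] a [0.  0.  8.9]
204 [463.60212397 192.05394261  50.95797535] ((464.6505432128906, 192.63943481445312), (72.34734344482422, 15.23162841796875), 16.151071548461914)
-164.17774548208462
```

Emit:
jog_arm(steps=[{"dx":309,"dy":-142,"dz":-19},{"dx":309,"dy":-142,"dz":-19},{"dx":309,"dy":-142,"dz":-19},{"dx":309,"dy":-142,"dz":-19},{"dx":309,"dy":-142,"dz":-19},{"dx":309,"dy":-142,"dz":-19},{"dx":309,"dy":-142,"dz":-19},{"dx":309,"dy":-142,"dz":-19}])

```text
schema error: expected keys dx, dy, dz, ax, ay, az, claw
```

Emit:
jog_arm(steps=[{"dx":129,"dy":-394,"dz":100,"az":9},{"dx":129,"dy":-394,"dz":100,"az":9},{"dx":129,"dy":-394,"dz":100,"az":9},{"dx":129,"dy":-394,"dz":100,"az":9},{"dx":129,"dy":-394,"dz":100,"az":9},{"dx":129,"dy":-394,"dz":100,"az":9},{"dx":129,"dy":-394,"dz":100,"az":9},{"dx":129,"dy":-394,"dz":100,"az":9}])

```text
schema error: expected keys dx, dy, dz, ax, ay, az, claw
```

Emit:
jog_arm(steps=[{"dx":309,"dy":-142,"dz":-19,"ax":0,"ay":0,"az":0,"claw":1},{"dx":309,"dy":-142,"dz":-19,"ax":0,"ay":0,"az":0,"claw":1},{"dx":309,"dy":-142,"dz":-19,"ax":0,"ay":0,"az":0,"claw":1},{"dx":309,"dy":-142,"dz":-19,"ax":0,"ay":0,"az":0,"claw":1},{"dx":309,"dy":-142,"dz":-19,"ax":0,"ay":0,"az":0,"claw":1},{"dx":309,"dy":-142,"dz":-19,"ax":0,"ay":0,"az":0,"claw":1},{"dx":309,"dy":-142,"dz":-19,"ax":0,"ay":0,"az":0,"claw":1},{"dx":309,"dy":-142,"dz":-19,"ax":0,"ay":0,"az":0,"claw":1}])

```text
time_s: 0.9
ee_pos: [426.4, -414.6, 250.4]
eef_rot: [-3.115, -0.391, -0.005]
contact_force: [0.4, 0.0, -0.4]
grip_width: 85.1
gripper_force: 0.0
```

Emit:
jog_arm(steps=[{"dx":129,"dy":-394,"dz":100,"ax":0,"ay":0,"az":9,"claw":0.7},{"dx":129,"dy":-394,"dz":100,"ax":0,"ay":0,"az":9,"claw":0.7},{"dx":129,"dy":-394,"dz":100,"ax":0,"ay":0,"az":9,"claw":0.7},{"dx":129,"dy":-394,"dz":100,"ax":0,"ay":0,"az":9,"claw":0.7},{"dx":129,"dy":-394,"dz":100,"ax":0,"ay":0,"az":9,"claw":0.7},{"dx":129,"dy":-394,"dz":100,"ax":0,"ay":0,"az":9,"claw":0.7},{"dx":129,"dy":-394,"dz":100,"ax":0,"ay":0,"az":9,"claw":0.7},{"dx":129,"dy":-394,"dz":100,"ax":0,"ay":0,"az":9,"claw":0.7}])

```text
time_s: 1.7
ee_pos: [450.2, -31.6, 156.1]
eef_rot: [3.139, 0.127, 0.0]
contact_force: [0.5, -0.8, 0.5]
grip_width: 60.1
gripper_force: 0.0
```

```bash
python3 - <<'E'
from h import *
st(); go(452,-7,9,4.8)
E
```

```text
{'time_s': np.float64(1.7), 'qpos': array([ 0.274,  0.264, -0.315,  2.123,  0.117,  0.771, -1.605]), 'ee_pos': array([450.174, -31.625, 156.083]), 'eef_rot': array([3.139, 0.127, 0.   ]), 'contact_force': array([ 0.525, -0.786,  0.486]), 'grip_width': np.float64(60.09), 'gripper_force': np.float64(0.0)}
d [  3.8 -24.5 147.1] a [ 0.  -0.  -0.2]
```

Emit:
jog_arm(steps=[{"dx":4,"dy":-22,"dz":60,"ax":0,"ay":0,"az":0,"claw":0.6},{"dx":4,"dy":-22,"dz":60,"ax":0,"ay":0,"az":0,"claw":0.6},{"dx":4,"dy":-22,"dz":60,"ax":0,"ay":0,"az":0,"claw":0.6},{"dx":4,"dy":-22,"dz":60,"ax":0,"ay":0,"az":0,"claw":0.6},{"dx":4,"dy":-22,"dz":60,"ax":0,"ay":0,"az":0,"claw":0.6}])

```text
time_s: 2.2
ee_pos: [453.6, -11.6, 97.5]
eef_rot: [3.139, 0.126, 0.003]
contact_force: [0.1, 0.3, 0.1]
grip_width: 51.1
gripper_force: 0.0
```

```bash
python3 - <<'E'
from h import *
st(); go(452,-7,9,4.8)
p,d=snap('top','t1')
W=cloud('top',d);X,Y,Z=np.moveaxis(np.nan_to_num(W,nan=-999),-1,0)
m=(X>470)&(X<560)&(Y>-60)&(Y<60)&(Z>55)&(Z<66)
print(cv2.minAreaRect(W[m][:,:2].astype(np.float32)))
E
```

```text
{'time_s': np.float64(2.2), 'qpos': array([ 0.208,  0.371, -0.298,  2.158,  0.181,  0.634, -1.708]), 'ee_pos': array([453.573, -11.597,  97.463]), 'eef_rot': array([3.139e+00, 1.260e-01, 3.000e-03]), 'contact_force': array([0.074, 0.32 , 0.144]), 'grip_width': np.float64(51.094), 'gripper_force': np.float64(0.0)}
d [-1.4 -4.8 88.5] a [ 0.  -0.1 -0.2]
((0.0, 0.0), (0.0, 0.0), 0.0)
```

Emit:
jog_arm(steps=[{"dx":-1.5,"dy":-4.5,"dz":40,"ax":0,"ay":0,"az":0,"claw":0.6},{"dx":-1.5,"dy":-4.5,"dz":70,"ax":0,"ay":0,"az":0,"claw":0.6},{"dx":-1.5,"dy":-4.5,"dz":88,"ax":0,"ay":0,"az":0,"claw":0.6},{"dx":-1.5,"dy":-4.5,"dz":88,"ax":0,"ay":0,"az":0,"claw":0.6},{"dx":-1.5,"dy":-4.5,"dz":88,"ax":0,"ay":0,"az":0,"claw":0.6}])

```text
time_s: 2.75
ee_pos: [451.5, -6.6, 9.3]
eef_rot: [3.139, 0.127, 0.002]
contact_force: [0.1, 0.4, 0.1]
grip_width: 51.0
gripper_force: 0.0
```

Emit:
jog_arm(newtons=80, steps=[{"dx":0,"dy":0,"dz":0,"ax":0,"ay":0,"az":0,"claw":0},{"dx":0,"dy":0,"dz":0,"ax":0,"ay":0,"az":0,"claw":0},{"dx":0,"dy":0,"dz":0,"ax":0,"ay":0,"az":0,"claw":0},{"dx":0,"dy":0,"dz":0,"ax":0,"ay":0,"az":0,"claw":0},{"dx":0,"dy":0,"dz":0,"ax":0,"ay":0,"az":0,"claw":0},{"dx":0,"dy":0,"dz":0,"ax":0,"ay":0,"az":0,"claw":0}])

```text
time_s: 3.35
ee_pos: [451.7, -6.5, 9.8]
eef_rot: [3.138, 0.128, 0.003]
contact_force: [-1.8, -0.6, 7.2]
grip_width: 19.2
gripper_force: 77.8
```

```bash
python3 - <<'E'
from h import *
st()
E
```

```text
{'time_s': np.float64(3.35), 'qpos': array([ 0.129,  0.541, -0.223,  2.193,  0.278,  0.431, -1.806]), 'ee_pos': array([451.718,  -6.451,   9.755]), 'eef_rot': array([3.138e+00, 1.280e-01, 3.000e-03]), 'contact_force': array([-1.783, -0.551,  7.201]), 'grip_width': np.float64(19.229), 'gripper_force': np.float64(77.788)}
```

Emit:
jog_arm(newtons=120, steps=[{"dx":0,"dy":0,"dz":-40,"ax":0,"ay":0,"az":0,"claw":0},{"dx":0,"dy":0,"dz":-80,"ax":0,"ay":0,"az":0,"claw":0},{"dx":0,"dy":0,"dz":-110,"ax":0,"ay":0,"az":0,"claw":0},{"dx":0,"dy":0,"dz":-110,"ax":0,"ay":0,"az":0,"claw":0}])

```text
time_s: 3.75
ee_pos: [453.6, -6.3, 122.4]
eef_rot: [3.138, 0.128, 0.013]
contact_force: [1.3, -0.4, -2.3]
grip_width: 18.2
gripper_force: 118.0
```

```bash
python3 - <<'E'
from h import *
st(); go(542,170,119,10)
E
```

```text
{'time_s': np.float64(3.75), 'qpos': array([ 0.224,  0.324, -0.327,  2.147,  0.165,  0.685, -1.704]), 'ee_pos': array([453.616,  -6.319, 122.424]), 'eef_rot': array([3.138, 0.128, 0.013]), 'contact_force': array([ 1.33 , -0.439, -2.331]), 'grip_width': np.float64(18.224), 'gripper_force': np.float64(118.009)}
d [ 102.4 -168.6    4.1] a [ 0.1 -0.5 -5.3]
```

Emit:
jog_arm(steps=[{"dx":25,"dy":-42,"dz":0,"ax":0,"ay":0,"az":-5,"claw":0},{"dx":50,"dy":-84,"dz":0,"ax":0,"ay":0,"az":-5,"claw":0},{"dx":76,"dy":-126,"dz":0,"ax":0,"ay":0,"az":-5,"claw":0},{"dx":102,"dy":-168,"dz":0,"ax":0,"ay":0,"az":-5,"claw":0},{"dx":102,"dy":-168,"dz":0,"ax":0,"ay":0,"az":-5,"claw":0},{"dx":102,"dy":-168,"dz":0,"ax":0,"ay":0,"az":-5,"claw":0},{"dx":102,"dy":-168,"dz":0,"ax":0,"ay":0,"az":-5,"claw":0},{"dx":102,"dy":-168,"dz":0,"ax":0,"ay":0,"az":-5,"claw":0}])

```text
time_s: 4.55
ee_pos: [538.2, 167.6, 117.9]
eef_rot: [3.129, 0.262, -0.002]
contact_force: [-0.3, -0.5, -1.6]
grip_width: 18.1
gripper_force: 118.2
```

```bash
python3 - <<'E'
from h import *
st(); go(542,170,57,10)
p,d=snap('scene','s1')
cv2.imwrite('pics/s1c.png',cv2.resize(p[130:270,200:400,::-1],None,fx=3.6,fy=3.6))
p,d=snap('top','t2');W=cloud('top',d);X,Y,Z=np.moveaxis(np.nan_to_num(W,nan=-999),-1,0)
m=(X>560)&(X<640)&(Y>120)&(Y<250)&(Z>130)&(Z<190)&(p.min(-1)>150)
print(m.sum(),cv2.minAreaRect(W[m][:,:2].astype(np.float32)),np.median(W[m],0),W[m].min(0),W[m].max(0))
E
```

```text
{'time_s': np.float64(4.55), 'qpos': array([-0.085,  0.501, -0.351,  1.886,  0.234,  0.797, -1.966]), 'ee_pos': array([538.215, 167.594, 117.88 ]), 'eef_rot': array([ 3.129e+00,  2.620e-01, -2.000e-03]), 'contact_force': array([-0.267, -0.481, -1.619]), 'grip_width': np.float64(18.089), 'gripper_force': np.float64(118.155)}
d [ 4.2 -1.8 60.9] a [ 0.1  0.1 -0.4]
76 ((596.4985961914062, 160.66094970703125), (37.09101104736328, 10.435729026794434), 10.503917694091797) [598.05437984 159.6281733  167.02859255] [578.98124019 153.41081713 161.65164128] [615.00115239 165.93659102 170.25973857]
```

View pics/s1c.png

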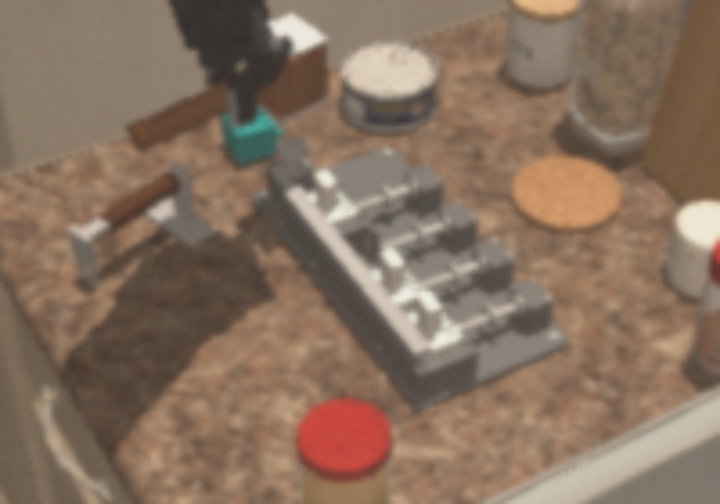

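Emit:
jog_arm(steps=[{"dx":4,"dy":-2,"dz":25,"ax":0,"ay":0,"az":0,"claw":0},{"dx":4,"dy":-2,"dz":40,"ax":0,"ay":0,"az":0,"claw":0},{"dx":4,"dy":-2,"dz":47,"ax":0,"ay":0,"az":0,"claw":0},{"dx":4,"dy":-2,"dz":53,"ax":0,"ay":0,"az":0,"claw":0},{"dx":4,"dy":-2,"dz":58,"ax":0,"ay":0,"az":0,"claw":0},{"dx":4,"dy":-2,"dz":61,"ax":0,"ay":0,"az":0,"claw":0},{"dx":4,"dy":-2,"dz":61,"ax":0,"ay":0,"az":0,"claw":0},{"dx":4,"dy":-2,"dz":61,"ax":0,"ay":0,"az":0,"claw":0}])

```text
time_s: 5.45
ee_pos: [541.9, 171.5, 57.9]
eef_rot: [3.129, 0.264, -0.002]
contact_force: [-4.4, -3.3, 5.3]
grip_width: 18.2
gripper_force: 119.6
```

```bash
cat >> h.py <<'E'
def keep():
    p,d=snap('top','k'); W=cloud('top',d); X,Y,Z=np.moveaxis(np.nan_to_num(W,nan=-999),-1,0)
    m=(X>520)&(X<600)&(Y>-60)&(Y<100)&(Z>46)&(Z<53)
    c,l,s,_=cv2.connectedComponentsWithStats(m.astype(np.uint8)); P=W[l==1+np.argmax(s[1:,4])]
    print('keeper',len(P),np.median(P,0))
E
python3 - <<'E'
from h import *
st(); keep()
E
```

```text
{'time_s': np.float64(5.45), 'qpos': array([-0.119,  0.596, -0.318,  1.901,  0.28 ,  0.689, -2.006]), 'ee_pos': array([541.904, 171.523,  57.948]), 'eef_rot': array([ 3.129e+00,  2.640e-01, -2.000e-03]), 'contact_force': array([-4.371, -3.269,  5.264]), 'grip_width': np.float64(18.247), 'gripper_force': np.float64(119.569)}
keeper 394 [554.85777263  19.7668974   48.96894834]
```

Emit:
jog_arm(steps=[{"dx":0,"dy":0,"dz":2,"ax":0,"ay":0,"az":0,"claw":0},{"dx":0,"dy":0,"dz":4,"ax":0,"ay":0,"az":0,"claw":0},{"dx":0,"dy":0,"dz":4,"ax":0,"ay":0,"az":0,"claw":0},{"dx":0,"dy":0,"dz":4,"ax":0,"ay":0,"az":0,"claw":0}])

```text
time_s: 5.9
ee_pos: [541.6, 171.6, 56.7]
eef_rot: [3.128, 0.264, -0.002]
contact_force: [-14.6, -5.6, 28.5]
grip_width: 18.3
gripper_force: 123.1
```

Emit:
jog_arm(steps=[{"dx":0,"dy":0,"dz":-40,"ax":0,"ay":0,"az":0,"claw":0},{"dx":0,"dy":0,"dz":-70,"ax":0,"ay":0,"az":0,"claw":0},{"dx":0,"dy":0,"dz":-70,"ax":0,"ay":0,"az":0,"claw":0}])

```text
time_s: 6.2
ee_pos: [545.8, 173.7, 128.0]
eef_rot: [-3.128, -0.265, -0.015]
contact_force: [0.7, -0.5, -2.3]
grip_width: 17.8
gripper_force: 118.7
```

```bash
python3 - <<'E'
from h import *
st(); keep(); a=go(452,-5,123,5); go(452,-5,11,5,a)
E
```

```text
{'time_s': np.float64(6.2), 'qpos': array([-0.087,  0.495, -0.358,  1.867,  0.232,  0.81 , -1.966]), 'ee_pos': array([545.83 , 173.672, 127.971]), 'eef_rot': array([-3.128, -0.265, -0.015]), 'contact_force': array([ 0.653, -0.518, -2.256]), 'grip_width': np.float64(17.787), 'gripper_force': np.float64(118.679)}
keeper 390 [555.02131015  19.83076978  48.87084221]
d [-120.9  159.8    1.8] a [-0.1 -0.3  4.7]
d [  0.   0. 112.] a [0. 0. 0.]
```

Emit:
jog_arm(steps=[{"dx":-30,"dy":40,"dz":2,"ax":0,"ay":0,"az":5,"claw":0},{"dx":-60,"dy":80,"dz":2,"ax":0,"ay":0,"az":5,"claw":0},{"dx":-90,"dy":120,"dz":2,"ax":0,"ay":0,"az":5,"claw":0},{"dx":-121,"dy":160,"dz":2,"ax":0,"ay":0,"az":5,"claw":0},{"dx":-121,"dy":160,"dz":2,"ax":0,"ay":0,"az":5,"claw":0},{"dx":-121,"dy":160,"dz":2,"ax":0,"ay":0,"az":5,"claw":0},{"dx":-121,"dy":160,"dz":2,"ax":0,"ay":0,"az":5,"claw":0}])

```text
time_s: 6.95
ee_pos: [450.5, -4.9, 121.1]
eef_rot: [-3.138, -0.13, -0.0]
contact_force: [-0.1, -0.3, -2.5]
grip_width: 18.4
gripper_force: 118.7
```

Emit:
jog_arm(steps=[{"dx":0,"dy":0,"dz":45,"ax":0,"ay":0,"az":0,"claw":0},{"dx":0,"dy":0,"dz":85,"ax":0,"ay":0,"az":0,"claw":0},{"dx":0,"dy":0,"dz":100,"ax":0,"ay":0,"az":0,"claw":0},{"dx":0,"dy":0,"dz":108,"ax":0,"ay":0,"az":0,"claw":0},{"dx":0,"dy":0,"dz":110,"ax":0,"ay":0,"az":0,"claw":0},{"dx":0,"dy":0,"dz":110,"ax":0,"ay":0,"az":0,"claw":0}])

```text
time_s: 7.55
ee_pos: [450.9, -5.0, 11.8]
eef_rot: [-3.139, -0.13, -0.002]
contact_force: [-0.2, -0.8, -3.0]
grip_width: 18.5
gripper_force: 118.6
```

Emit:
jog_arm(newtons=60, steps=[{"dx":0,"dy":0,"dz":2,"ax":0,"ay":0,"az":0,"claw":0},{"dx":0,"dy":0,"dz":2,"ax":0,"ay":0,"az":0,"claw":0},{"dx":0,"dy":0,"dz":2,"ax":0,"ay":0,"az":0,"claw":0.6},{"dx":0,"dy":0,"dz":2,"ax":0,"ay":0,"az":0,"claw":0.6},{"dx":0,"dy":0,"dz":2,"ax":0,"ay":0,"az":0,"claw":0.6},{"dx":0,"dy":0,"dz":2,"ax":0,"ay":0,"az":0,"claw":0.6}])

```text
time_s: 8.15
ee_pos: [450.3, -6.0, 9.7]
eef_rot: [3.139, 0.128, 0.001]
contact_force: [-0.4, 0.4, -0.1]
grip_width: 51.0
gripper_force: 0.0
```

Emit:
jog_arm(steps=[{"dx":0,"dy":0,"dz":-40,"ax":0,"ay":0,"az":0,"claw":0.6},{"dx":0,"dy":0,"dz":-80,"ax":0,"ay":0,"az":0,"claw":0.6},{"dx":0,"dy":0,"dz":-120,"ax":0,"ay":0,"az":0,"claw":0.6},{"dx":0,"dy":0,"dz":-120,"ax":0,"ay":0,"az":0,"claw":0.6}])

```text
time_s: 8.55
ee_pos: [453.5, -5.8, 134.1]
eef_rot: [3.138, 0.128, 0.015]
contact_force: [1.4, -0.3, -0.4]
grip_width: 51.5
gripper_force: 0.0
```

```bash
cat >> h.py <<'E'
def fork(n='top',z0=46):
    p,d=snap(n,'f'); W=cloud(n,d); m=(W[...,0]>380)&(W[...,0]<560)&(W[...,1]>60)&(W[...,1]<290)&(W[...,2]>z0)&(W[...,2]<60)&(p.max(-1)<120)
    c,l,s,_=cv2.connectedComponentsWithStats(m.astype(np.uint8)); P=W[l==1+np.argmax(s[1:,4])]
    v=np.linalg.svd(P[:,:2]-P[:,:2].mean(0))[2][0]; v=v*np.sign(v[0])
    r=cv2.minAreaRect(P[:,:2].astype(np.float32)); yw=np.arctan2(v[1],v[0]); print('fork',len(P),r,'yaw',np.degrees(yw))
    g=np.array(r[0])+v; print('grip',g.round(1)); return g,np.degrees(yw)
E
python3 - <<'E'
from h import *
st(); 
g,y=fork(); a=go(465.5,193,120,16); go(465.5,193,25,16,a)
E
```

```text
{'time_s': np.float64(8.55), 'qpos': array([ 0.249,  0.306, -0.356,  2.138,  0.164,  0.712, -1.704]), 'ee_pos': array([453.517,  -5.791, 134.116]), 'eef_rot': array([3.138, 0.128, 0.015]), 'contact_force': array([ 1.357, -0.329, -0.394]), 'grip_width': np.float64(51.509), 'gripper_force': np.float64(0.0)}
fork 201 ((464.6784973144531, 192.82223510742188), (72.46992492675781, 15.581167221069336), 16.836454391479492) yaw 15.291907305352323
grip [465.6 193.1]
d [  29.6 -197.3   11.9] a [  0.1  -0.3 -11.3]
d [ 0.  0. 95.] a [0. 0. 0.]
```

Emit:
jog_arm(steps=[{"dx":30,"dy":-197,"dz":12,"ax":0,"ay":0,"az":-11,"claw":0.5},{"dx":30,"dy":-197,"dz":12,"ax":0,"ay":0,"az":-11,"claw":0.5},{"dx":30,"dy":-197,"dz":12,"ax":0,"ay":0,"az":-11,"claw":0.5},{"dx":30,"dy":-197,"dz":12,"ax":0,"ay":0,"az":-11,"claw":0.5},{"dx":30,"dy":-197,"dz":12,"ax":0,"ay":0,"az":-11,"claw":0.5},{"dx":30,"dy":-197,"dz":12,"ax":0,"ay":0,"az":-11,"claw":0.5},{"dx":30,"dy":-197,"dz":12,"ax":0,"ay":0,"az":-11,"claw":0.5},{"dx":30,"dy":-197,"dz":12,"ax":0,"ay":0,"az":-11,"claw":0.5}])

```text
time_s: 9.4
ee_pos: [463.8, 190.9, 117.0]
eef_rot: [3.112, 0.424, -0.002]
contact_force: [0.6, -0.1, -0.6]
grip_width: 42.5
gripper_force: 0.0
```

```bash
python3 - <<'E'
from h import *
st(); go(465.5,193,24,16)
E
```

```text
{'time_s': np.float64(9.4), 'qpos': array([-0.103,  0.425, -0.427,  2.03 ,  0.257,  0.74 , -1.988]), 'ee_pos': array([463.843, 190.945, 116.978]), 'eef_rot': array([ 3.112e+00,  4.240e-01, -2.000e-03]), 'contact_force': array([ 0.575, -0.124, -0.634]), 'grip_width': np.float64(42.499), 'gripper_force': np.float64(0.0)}
d [ 2.3 -1.6 93. ] a [ 0.1  0.1 -0.5]
```

Emit:
jog_arm(steps=[{"dx":2,"dy":-1.5,"dz":45,"ax":0,"ay":0,"az":0,"claw":0.5},{"dx":2,"dy":-1.5,"dz":80,"ax":0,"ay":0,"az":0,"claw":0.5},{"dx":2,"dy":-1.5,"dz":93,"ax":0,"ay":0,"az":0,"claw":0.5},{"dx":2,"dy":-1.5,"dz":93,"ax":0,"ay":0,"az":0,"claw":0.5},{"dx":2,"dy":-1.5,"dz":93,"ax":0,"ay":0,"az":0,"claw":0.5}])

```text
time_s: 9.9
ee_pos: [466.2, 194.8, 25.4]
eef_rot: [-3.112, -0.427, -0.002]
contact_force: [0.1, -0.0, -0.1]
grip_width: 42.6
gripper_force: 0.0
```

Emit:
jog_arm(newtons=80, steps=[{"dx":0,"dy":0,"dz":0,"ax":0,"ay":0,"az":0,"claw":0},{"dx":0,"dy":0,"dz":0,"ax":0,"ay":0,"az":0,"claw":0},{"dx":0,"dy":0,"dz":0,"ax":0,"ay":0,"az":0,"claw":0},{"dx":0,"dy":0,"dz":0,"ax":0,"ay":0,"az":0,"claw":0},{"dx":0,"dy":0,"dz":0,"ax":0,"ay":0,"az":0,"claw":0},{"dx":0,"dy":0,"dz":0,"ax":0,"ay":0,"az":0,"claw":0}])

```text
time_s: 10.5
ee_pos: [466.5, 195.0, 25.8]
eef_rot: [3.112, 0.428, 0.004]
contact_force: [0.2, -1.5, 7.6]
grip_width: 14.7
gripper_force: 80.7
```

```bash
python3 - <<'E'
from h import *
st()
z=np.load('pics/top0.npz');W=cloud('top',z['d'])
m=np.zeros((400,640),bool);m[118:138,284:308]=1
print('cork',np.nanmedian(W[m],0),np.nanmin(W[m],0),np.nanmax(W[m],0)); m[:]=0;m[95:123,336:358]=1
print('cup',np.nanmedian(W[m],0),np.nanmin(W[m],0),np.nanmax(W[m],0))
a=go(560,190,150,-0.8); a=go(692,119,120,-0.8,a)
E
```

```text
{'time_s': np.float64(10.5), 'qpos': array([-0.179,  0.582, -0.347,  2.06 ,  0.365,  0.555, -2.084]), 'ee_pos': array([466.505, 194.972,  25.78 ]), 'eef_rot': array([3.112, 0.428, 0.004]), 'contact_force': array([ 0.17 , -1.467,  7.636]), 'grip_width': np.float64(14.728), 'gripper_force': np.float64(80.659)}
cork [785.19608535  69.35767636   8.52155987] [758.75086038  39.49202806   4.42469826] [812.30056105  99.11174387  12.72943033]
cup [816.92851775 -60.32576737  51.03288697] [796.5452085  -93.25191649  -3.67734791] [874.95651045 -33.27208247  56.72008915]
d [  89.    30.1 -124. ] a [ 0.  -0.1 16.5]
d [133.   69.2  30. ] a [0. 0. 0.]
```

Emit:
jog_arm(steps=[{"dx":0,"dy":0,"dz":-40,"ax":0,"ay":0,"az":0,"claw":0},{"dx":10,"dy":3,"dz":-80,"ax":0,"ay":0,"az":4,"claw":0},{"dx":40,"dy":15,"dz":-110,"ax":0,"ay":0,"az":10,"claw":0},{"dx":70,"dy":25,"dz":-124,"ax":0,"ay":0,"az":16.5,"claw":0},{"dx":89,"dy":30,"dz":-124,"ax":0,"ay":0,"az":16.5,"claw":0},{"dx":89,"dy":30,"dz":-124,"ax":0,"ay":0,"az":16.5,"claw":0}])

```text
time_s: 11.1
ee_pos: [561.9, 189.4, 149.4]
eef_rot: [-3.141, 0.026, -0.005]
contact_force: [-0.8, -0.3, -1.2]
grip_width: 14.9
gripper_force: 79.4
```

Emit:
jog_arm(steps=[{"dx":40,"dy":20,"dz":0,"ax":0,"ay":0,"az":0,"claw":0},{"dx":80,"dy":42,"dz":10,"ax":0,"ay":0,"az":0,"claw":0},{"dx":115,"dy":60,"dz":20,"ax":0,"ay":0,"az":0,"claw":0},{"dx":133,"dy":69,"dz":30,"ax":0,"ay":0,"az":0,"claw":0},{"dx":133,"dy":69,"dz":30,"ax":0,"ay":0,"az":0,"claw":0},{"dx":133,"dy":69,"dz":30,"ax":0,"ay":0,"az":0,"claw":0},{"dx":133,"dy":69,"dz":30,"ax":0,"ay":0,"az":0,"claw":0}])

```text
time_s: 11.8
ee_pos: [689.8, 120.8, 118.7]
eef_rot: [-3.141, 0.019, 0.002]
contact_force: [0.5, -0.1, -0.4]
grip_width: 14.5
gripper_force: 79.4
```

```bash
python3 - <<'E'
from h import *
st(); go(692,119,41,-0.8)
p,d=snap('scene','s2')
cv2.imwrite('pics/s2c.png',cv2.resize(p[100:260,230:400,::-1],None,fx=3.6,fy=3.6))
p,d=snap('top','t3');W=cloud('top',d)
cv2.imwrite('pics/t3c.png',cv2.resize(p[130:230,230:370,::-1],None,fx=4,fy=4))
E
```

```text
{'time_s': np.float64(11.8), 'qpos': array([-0.019,  0.693, -0.303,  1.532,  0.234,  0.954, -1.975]), 'ee_pos': array([689.761, 120.846, 118.682]), 'eef_rot': array([-3.141e+00,  1.900e-02,  2.000e-03]), 'contact_force': array([ 0.505, -0.072, -0.426]), 'grip_width': np.float64(14.537), 'gripper_force': np.float64(79.357)}
d [ 2.3  1.9 77.7] a [-0.1  0.1  0.1]
```

View pics/s2c.png

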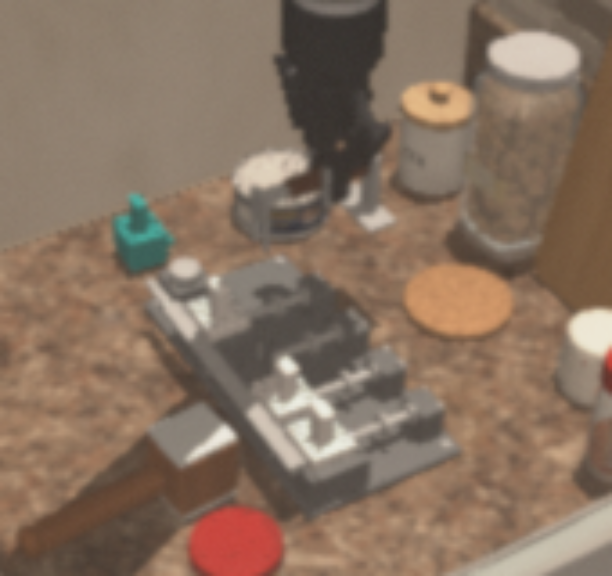

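View pics/t3c.png

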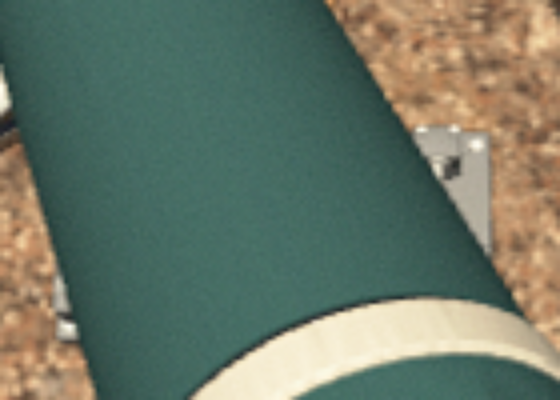

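```bash
python3 - <<'E'
from h import *
z=np.load('pics/s2.npz');W=cloud('scene',z['d'])
for a in [(600,660),(700,770)]:
    m=(W[...,0]>a[0])&(W[...,0]<a[1])&(W[...,1]>60)&(W[...,1]<180)&(W[...,2]>88)&(W[...,2]<150)
    P=W[m];print(len(P),np.median(P,0).round(1),P.min(0).round(1),P.max(0).round(1))
    for h in range(88,150,6):
        Q=P[(P[:,2]>=h)&(P[:,2]<h+6)]
        if len(Q): print(h,len(Q),Q.min(0).round(1),Q.max(0).round(1))
E
```

```text
124 [630.6 118.1 136.1] [626.  107.6  93.9] [659.6 134.5 145.5]
88 1 [631.2 128.9  93.9] [631.2 128.9  93.9]
94 6 [627.7 110.6  94.2] [631.5 129.5  99.8]
100 6 [626.3 110.7 100.1] [632.2 127.9 104.8]
106 8 [627.1 110.  106. ] [631.5 129.9 112. ]
112 6 [626.9 109.9 114.1] [631.8 129.3 116.4]
118 9 [626.  109.  118.1] [630.9 130.4 123.5]
124 9 [626.4 107.6 124.1] [630.9 129.2 129.8]
130 16 [626.3 110.3 131.3] [657.9 134.5 135.6]
136 43 [626.2 109.3 136.1] [658.5 134.  141.7]
142 20 [627.5 112.  142.1] [659.6 133.  145.5]
167 [725.4 112.8  98.9] [708.3  89.1  92.4] [737.7 147.9 146.8]
88 6 [711.5  92.2  92.4] [714.  131.5  93.9]
94 85 [708.4  89.1  94.8] [737.7 147.9  99.9]
100 15 [716.2 105.9 100. ] [733.6 128.3 105.7]
106 7 [724.4 111.2 108.7] [732.9 129.7 111.9]
112 12 [723.8 110.  112.1] [732.8 130.3 117.3]
118 10 [724.8 110.9 118. ] [731.9 122.3 123.9]
124 6 [725.4 110.3 125.6] [731.5 118.3 129.8]
130 13 [709.9 110.7 130.2] [732.4 117.5 135.7]
136 9 [708.3 111.9 136.5] [730.9 115.4 141. ]
142 4 [726.4 108.4 142.3] [731.  112.6 146.8]
```

```bash
python3 - <<'E'
from h import *
for n in ['top','scene']:
    z=np.load('pics/%s0.npz'%n);W=cloud(n,z['d'])
    for b in [119,67,15,-37]:
        m=(W[...,0]>618)&(W[...,0]<638)&(abs(W[...,1]-b)<8)&(W[...,2]>24)&(W[...,2]<33)
        P=W[m];print(n,b,len(P),P.mean(0).round(1),P.min(0).round(1),P.max(0).round(1))
E
```

```text
top 119 26 [627.2 119.1  29. ] [619.3 115.9  25.5] [637.4 123.7  32. ]
top 67 24 [627.3  67.5  29.5] [618.3  65.   24.5] [636.4  70.   31.6]
top 15 23 [627.8  16.4  29.7] [618.   13.8  26.6] [637.9  18.9  32.4]
top -37 31 [628.3 -36.2  28.8] [619.3 -40.1  24.3] [637.9 -32.3  32.9]
scene 119 17 [628.3 118.2  28.7] [620.8 113.7  24.7] [637.8 124.5  31.4]
scene 67 17 [627.9  66.2  29.1] [618.8  62.2  25.4] [635.2  70.6  31. ]
scene 15 20 [628.   14.8  28.7] [618.1  10.7  24.5] [637.9  22.5  32.6]
scene -37 21 [627.1 -37.8  28.9] [618.4 -41.8  24.5] [637.2 -33.5  31.2]
```

Emit:
jog_arm(steps=[{"dx":1,"dy":1.4,"dz":30,"ax":0,"ay":0,"az":0,"claw":0},{"dx":1,"dy":1.4,"dz":55,"ax":0,"ay":0,"az":0,"claw":0},{"dx":1,"dy":1.4,"dz":60,"ax":0,"ay":0,"az":0,"claw":0},{"dx":1,"dy":1.4,"dz":65,"ax":0,"ay":0,"az":0,"claw":0},{"dx":1,"dy":1.4,"dz":67,"ax":0,"ay":0,"az":0,"claw":0},{"dx":1,"dy":1.4,"dz":68,"ax":0,"ay":0,"az":0,"claw":0}])

```text
time_s: 12.5
ee_pos: [692.9, 118.1, 51.7]
eef_rot: [-3.141, 0.022, -0.003]
contact_force: [0.3, -0.0, -1.1]
grip_width: 14.5
gripper_force: 79.3
```

```bash
python3 - <<'E'
from h import *
st()
E
```

```text
{'time_s': np.float64(12.5), 'qpos': array([-0.03 ,  0.776, -0.281,  1.553,  0.262,  0.848, -1.992]), 'ee_pos': array([692.883, 118.141,  51.683]), 'eef_rot': array([-3.141e+00,  2.200e-02, -3.000e-03]), 'contact_force': array([ 0.332, -0.042, -1.071]), 'grip_width': np.float64(14.52), 'gripper_force': np.float64(79.344)}
```

Emit:
jog_arm(steps=[{"dx":0,"dy":-1.3,"dz":4,"ax":0,"ay":0,"az":0,"claw":0},{"dx":0,"dy":-1.3,"dz":8,"ax":0,"ay":0,"az":0,"claw":0},{"dx":0,"dy":-1.3,"dz":10,"ax":0,"ay":0,"az":0,"claw":0},{"dx":0,"dy":-1.3,"dz":10,"ax":0,"ay":0,"az":0,"claw":0}])

```text
time_s: 12.9
ee_pos: [691.9, 118.9, 40.0]
eef_rot: [3.141, -0.022, -0.001]
contact_force: [0.1, 0.2, -1.1]
grip_width: 14.8
gripper_force: 79.3
```

Emit:
jog_arm(steps=[{"dx":4,"dy":-1,"dz":0,"ax":0,"ay":0,"az":0,"claw":0},{"dx":8,"dy":-1,"dz":0,"ax":0,"ay":0,"az":0,"claw":0},{"dx":12,"dy":-1,"dz":0,"ax":0,"ay":0,"az":0,"claw":0},{"dx":16,"dy":-1,"dz":0,"ax":0,"ay":0,"az":0,"claw":0},{"dx":18,"dy":-1,"dz":0,"ax":0,"ay":0,"az":0,"claw":0},{"dx":18,"dy":-1,"dz":0,"ax":0,"ay":0,"az":0,"claw":0}])

```text
time_s: 13.5
ee_pos: [709.3, 120.0, 40.0]
eef_rot: [3.141, -0.022, -0.004]
contact_force: [-5.9, -0.4, -0.7]
grip_width: 15.1
gripper_force: 79.7
```

```bash
python3 - <<'E'
from h import *
st()
p,d=snap('scene','s3')
cv2.imwrite('pics/s3c.png',cv2.resize(p[130:260,250:380,::-1],None,fx=4,fy=4))
E
```

```text
{'time_s': np.float64(13.5), 'qpos': array([-0.035,  0.816, -0.275,  1.504,  0.263,  0.861, -1.986]), 'ee_pos': array([709.275, 119.97 ,  40.005]), 'eef_rot': array([ 3.141, -0.022, -0.004]), 'contact_force': array([-5.921, -0.381, -0.655]), 'grip_width': np.float64(15.113), 'gripper_force': np.float64(79.652)}
```

View pics/s3c.png

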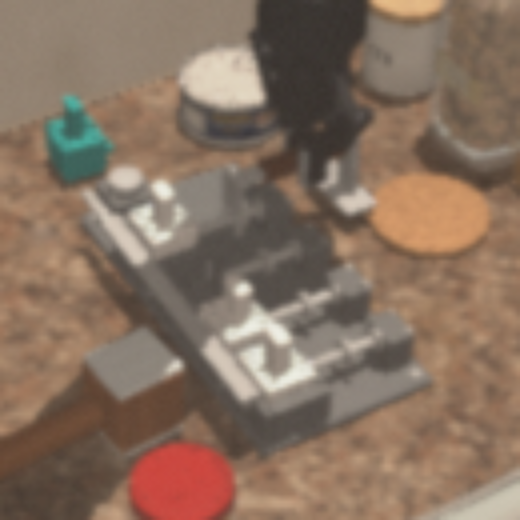

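Emit:
jog_arm(steps=[{"dx":2,"dy":0,"dz":0,"ax":0,"ay":0,"az":0,"claw":0},{"dx":2,"dy":0,"dz":0,"ax":0,"ay":0,"az":0,"claw":0},{"dx":2,"dy":0,"dz":0,"ax":0,"ay":0,"az":0,"claw":0},{"dx":2,"dy":0,"dz":0,"ax":0,"ay":0,"az":0,"claw":0},{"dx":2,"dy":0,"dz":0,"ax":0,"ay":0,"az":0,"claw":0},{"dx":2,"dy":0,"dz":0,"ax":0,"ay":0,"az":0,"claw":0}])

```text
time_s: 14.15
ee_pos: [711.3, 119.9, 40.1]
eef_rot: [3.141, -0.022, -0.003]
contact_force: [-5.0, -0.3, -1.0]
grip_width: 14.7
gripper_force: 79.6
```

```bash
cat >> h.py <<'E'
def tabs():
    p,d=snap('scene','tb');W=cloud('scene',d)
    for b in [118.5,15.5,-37]:
        m=(abs(W[...,0]-588)<22)&(abs(W[...,1]-b)<14)&(W[...,2]>40)&(W[...,2]<105)
        P=W[m]
        if len(P): 
            t=np.percentile(P[:,2],97); Q=P[P[:,2]>t-5]; print('tab',b,len(P),'top',t.round(1),Q.mean(0).round(1))
        else: print('tab',b,'unseen')
E
python3 - <<'E'
from h import *
st(); tabs()
E
```

```text
{'time_s': np.float64(14.15), 'qpos': array([-0.035,  0.818, -0.275,  1.499,  0.263,  0.863, -1.985]), 'ee_pos': array([711.265, 119.933,  40.089]), 'eef_rot': array([ 3.141e+00, -2.200e-02, -3.000e-03]), 'contact_force': array([-4.961, -0.309, -0.988]), 'grip_width': np.float64(14.662), 'gripper_force': np.float64(79.56)}
tab 118.5 141 top 88.5 [590.5 118.6  87.2]
tab 15.5 130 top 71.9 [589.6  15.   70.5]
tab -37 147 top 71.6 [588.  -36.8  70.1]
```

Emit:
jog_arm(steps=[{"dx":-10,"dy":0,"dz":0,"ax":0,"ay":0,"az":0,"claw":0},{"dx":-19,"dy":0,"dz":0,"ax":0,"ay":0,"az":0,"claw":0},{"dx":-19,"dy":0,"dz":-4,"ax":0,"ay":0,"az":0,"claw":0},{"dx":-19,"dy":0,"dz":-30,"ax":0,"ay":0,"az":0,"claw":0},{"dx":-19,"dy":0,"dz":-60,"ax":0,"ay":0,"az":0,"claw":0},{"dx":-19,"dy":0,"dz":-60,"ax":0,"ay":0,"az":0,"claw":0}])

```text
time_s: 14.8
ee_pos: [697.4, 120.7, 106.3]
eef_rot: [-3.139, 0.023, -0.017]
contact_force: [0.8, 0.2, -1.2]
grip_width: 14.8
gripper_force: 79.5
```

Emit:
jog_arm(steps=[{"dx":0,"dy":30,"dz":0,"ax":0,"ay":0,"az":0,"claw":0},{"dx":0,"dy":70,"dz":0,"ax":0,"ay":0,"az":0,"claw":0},{"dx":0,"dy":103.5,"dz":0,"ax":0,"ay":0,"az":0,"claw":0},{"dx":0,"dy":103.5,"dz":0,"ax":0,"ay":0,"az":0,"claw":0},{"dx":0,"dy":103.5,"dz":0,"ax":0,"ay":0,"az":0,"claw":0},{"dx":0,"dy":103.5,"dz":0,"ax":0,"ay":0,"az":0,"claw":0},{"dx":0,"dy":103.5,"dz":0,"ax":0,"ay":0,"az":0,"claw":0}])

```text
time_s: 15.5
ee_pos: [691.7, 18.6, 100.4]
eef_rot: [-3.141, 0.019, -0.0]
contact_force: [-0.4, 0.5, -1.2]
grip_width: 14.6
gripper_force: 79.4
```

```bash
python3 - <<'E'
from h import *
st(); go(690.5,16.2,40,-0.8)
E
```

```text
{'time_s': np.float64(15.5), 'qpos': array([ 0.125,  0.701, -0.295,  1.565,  0.239,  0.911, -1.834]), 'ee_pos': array([691.732,  18.583, 100.391]), 'eef_rot': array([-3.141,  0.019, -0.   ]), 'contact_force': array([-0.392,  0.517, -1.243]), 'grip_width': np.float64(14.563), 'gripper_force': np.float64(79.37)}
d [-1.2  2.5 60.4] a [-0.1 -0.   0.1]
```

Emit:
jog_arm(steps=[{"dx":-0.5,"dy":0.5,"dz":0,"ax":0,"ay":0,"az":0,"claw":0},{"dx":-0.5,"dy":0.5,"dz":0,"ax":0,"ay":0,"az":0,"claw":0},{"dx":-0.5,"dy":0.5,"dz":15,"ax":0,"ay":0,"az":0,"claw":0},{"dx":-0.5,"dy":0.5,"dz":25,"ax":0,"ay":0,"az":0,"claw":0},{"dx":-0.5,"dy":0.5,"dz":35,"ax":0,"ay":0,"az":0,"claw":0},{"dx":-0.5,"dy":0.5,"dz":39,"ax":0,"ay":0,"az":0,"claw":0},{"dx":-0.5,"dy":0.5,"dz":39,"ax":0,"ay":0,"az":0,"claw":0}])

```text
time_s: 16.2
ee_pos: [690.5, 16.0, 60.0]
eef_rot: [3.141, -0.022, -0.003]
contact_force: [-0.1, 0.5, -1.4]
grip_width: 14.8
gripper_force: 79.4
```

```bash
python3 - <<'E'
from h import *
st(); go(690.5,16.2,40,-0.8)
E
```

```text
{'time_s': np.float64(16.2), 'qpos': array([ 0.119,  0.75 , -0.281,  1.582,  0.255,  0.849, -1.845]), 'ee_pos': array([690.478,  15.973,  60.027]), 'eef_rot': array([ 3.141e+00, -2.200e-02, -3.000e-03]), 'contact_force': array([-0.143,  0.462, -1.421]), 'grip_width': np.float64(14.847), 'gripper_force': np.float64(79.371)}
d [ 0.1 -0.2 20. ] a [ 0.   0.1 -0. ]
```

Emit:
jog_arm(steps=[{"dx":0,"dy":-0.3,"dz":6,"ax":0,"ay":0,"az":0,"claw":0},{"dx":0,"dy":-0.3,"dz":12,"ax":0,"ay":0,"az":0,"claw":0},{"dx":0,"dy":-0.3,"dz":17,"ax":0,"ay":0,"az":0,"claw":0},{"dx":0,"dy":-0.3,"dz":20,"ax":0,"ay":0,"az":0,"claw":0},{"dx":0,"dy":-0.3,"dz":20,"ax":0,"ay":0,"az":0,"claw":0}])

```text
time_s: 16.7
ee_pos: [690.8, 16.2, 40.8]
eef_rot: [3.141, -0.023, -0.002]
contact_force: [0.7, -0.4, -1.3]
grip_width: 14.5
gripper_force: 79.4
```

Emit:
jog_arm(steps=[{"dx":5,"dy":0,"dz":0,"ax":0,"ay":0,"az":0,"claw":0},{"dx":10,"dy":0,"dz":0,"ax":0,"ay":0,"az":0,"claw":0},{"dx":15,"dy":0,"dz":0,"ax":0,"ay":0,"az":0,"claw":0},{"dx":20,"dy":0,"dz":0,"ax":0,"ay":0,"az":0,"claw":0},{"dx":20,"dy":0,"dz":0,"ax":0,"ay":0,"az":0,"claw":0},{"dx":20,"dy":0,"dz":0,"ax":0,"ay":0,"az":0,"claw":0},{"dx":20,"dy":0,"dz":0,"ax":0,"ay":0,"az":0,"claw":0},{"dx":20,"dy":0,"dz":0,"ax":0,"ay":0,"az":0,"claw":0}])

```text
time_s: 17.5
ee_pos: [709.8, 16.0, 41.0]
eef_rot: [3.141, -0.023, -0.005]
contact_force: [-6.3, 1.2, -0.4]
grip_width: 14.6
gripper_force: 79.6
```

```bash
python3 - <<'E'
from h import *
st(); tabs()
E
```

```text
{'time_s': np.float64(17.5), 'qpos': array([ 0.11 ,  0.801, -0.273,  1.53 ,  0.261,  0.849, -1.843]), 'ee_pos': array([709.803,  16.013,  41.009]), 'eef_rot': array([ 3.141, -0.023, -0.005]), 'contact_force': array([-6.284,  1.227, -0.441]), 'grip_width': np.float64(14.646), 'gripper_force': np.float64(79.645)}
tab 118.5 147 top 89.1 [589.9 119.5  87.5]
tab 15.5 160 top 89.1 [588.7  14.9  87.7]
tab -37 142 top 72.1 [587.8 -37.5  70.6]
```

Cassette 3 popped. Now bar 4 (52 mm on).

Emit:
jog_arm(steps=[{"dx":-10,"dy":0,"dz":0,"ax":0,"ay":0,"az":0,"claw":0},{"dx":-19.5,"dy":0,"dz":0,"ax":0,"ay":0,"az":0,"claw":0},{"dx":-19.5,"dy":0,"dz":-4,"ax":0,"ay":0,"az":0,"claw":0},{"dx":-19.5,"dy":0,"dz":-30,"ax":0,"ay":0,"az":0,"claw":0},{"dx":-19.5,"dy":15,"dz":-50,"ax":0,"ay":0,"az":0,"claw":0},{"dx":-19.5,"dy":52,"dz":-50,"ax":0,"ay":0,"az":0,"claw":0},{"dx":-19.5,"dy":52,"dz":-50,"ax":0,"ay":0,"az":0,"claw":0},{"dx":-19.5,"dy":52,"dz":-50,"ax":0,"ay":0,"az":0,"claw":0}])

```text
time_s: 18.35
ee_pos: [691.7, -37.8, 92.1]
eef_rot: [3.141, -0.027, 0.003]
contact_force: [0.4, 0.7, -1.7]
grip_width: 14.7
gripper_force: 79.4
```

Emit:
jog_arm(steps=[{"dx":0,"dy":0,"dz":0,"ax":0,"ay":0,"az":0,"claw":0},{"dx":0,"dy":0,"dz":0,"ax":0,"ay":0,"az":0,"claw":0},{"dx":0,"dy":0,"dz":15,"ax":0,"ay":0,"az":0,"claw":0},{"dx":0,"dy":0,"dz":25,"ax":0,"ay":0,"az":0,"claw":0},{"dx":0,"dy":0,"dz":30,"ax":0,"ay":0,"az":0,"claw":0},{"dx":0,"dy":0,"dz":30,"ax":0,"ay":0,"az":0,"claw":0}])

```text
time_s: 18.95
ee_pos: [689.9, -35.5, 59.5]
eef_rot: [-3.141, 0.022, 0.005]
contact_force: [0.4, 0.2, -1.6]
grip_width: 14.5
gripper_force: 79.4
```

```bash
python3 - <<'E'
from h import *
st(); go(689.8,-35.8,40.5,-0.8)
E
```

```text
{'time_s': np.float64(18.95), 'qpos': array([ 0.193,  0.751, -0.28 ,  1.581,  0.254,  0.849, -1.77 ]), 'ee_pos': array([689.856, -35.52 ,  59.485]), 'eef_rot': array([-3.141,  0.022,  0.005]), 'contact_force': array([ 0.388,  0.157, -1.617]), 'grip_width': np.float64(14.512), 'gripper_force': np.float64(79.387)}
d [ 0.   0.3 19. ] a [-0.   0.2 -0. ]
```

Emit:
jog_arm(steps=[{"dx":0,"dy":0.2,"dz":6,"ax":0,"ay":0,"az":0,"claw":0},{"dx":0,"dy":0.2,"dz":12,"ax":0,"ay":0,"az":0,"claw":0},{"dx":0,"dy":0.2,"dz":17,"ax":0,"ay":0,"az":0,"claw":0},{"dx":0,"dy":0.2,"dz":19,"ax":0,"ay":0,"az":0,"claw":0},{"dx":0,"dy":0.2,"dz":19,"ax":0,"ay":0,"az":0,"claw":0}])

```text
time_s: 19.45
ee_pos: [690.7, -35.9, 42.0]
eef_rot: [-3.141, 0.023, 0.001]
contact_force: [0.0, 0.2, -1.9]
grip_width: 14.4
gripper_force: 79.4
```

Emit:
jog_arm(steps=[{"dx":5,"dy":0,"dz":0,"ax":0,"ay":0,"az":0,"claw":0},{"dx":10,"dy":0,"dz":0,"ax":0,"ay":0,"az":0,"claw":0},{"dx":15,"dy":0,"dz":0,"ax":0,"ay":0,"az":0,"claw":0},{"dx":20,"dy":0,"dz":0,"ax":0,"ay":0,"az":0,"claw":0},{"dx":20,"dy":0,"dz":0,"ax":0,"ay":0,"az":0,"claw":0},{"dx":20,"dy":0,"dz":0,"ax":0,"ay":0,"az":0,"claw":0},{"dx":20,"dy":0,"dz":0,"ax":0,"ay":0,"az":0,"claw":0},{"dx":20,"dy":0,"dz":0,"ax":0,"ay":0,"az":0,"claw":0}])

```text
time_s: 20.25
ee_pos: [709.5, -36.3, 42.0]
eef_rot: [3.141, -0.023, -0.006]
contact_force: [-5.6, 0.5, -0.5]
grip_width: 14.5
gripper_force: 79.6
```

```bash
python3 - <<'E'
from h import *
st(); tabs()
E
```

```text
{'time_s': np.float64(20.25), 'qpos': array([ 0.183,  0.801, -0.272,  1.529,  0.26 ,  0.852, -1.768]), 'ee_pos': array([709.475, -36.27 ,  41.982]), 'eef_rot': array([ 3.141, -0.023, -0.006]), 'contact_force': array([-5.587,  0.489, -0.46 ]), 'grip_width': np.float64(14.524), 'gripper_force': np.float64(79.61)}
tab 118.5 147 top 88.2 [590.2 119.3  86.9]
tab 15.5 161 top 88.5 [588.7  15.4  87.1]
tab -37 176 top 88.7 [587.  -37.1  87.5]
```

Emit:
jog_arm(steps=[{"dx":-10,"dy":0,"dz":0,"ax":0,"ay":0,"az":0,"claw":0},{"dx":-19.5,"dy":0,"dz":0,"ax":0,"ay":0,"az":0,"claw":0},{"dx":-19.5,"dy":0,"dz":-4,"ax":0,"ay":0,"az":0,"claw":0},{"dx":-19.5,"dy":0,"dz":-40,"ax":0,"ay":0,"az":0,"claw":0},{"dx":-19.5,"dy":0,"dz":-90,"ax":0,"ay":0,"az":0,"claw":0},{"dx":-19.5,"dy":0,"dz":-130,"ax":0,"ay":0,"az":0,"claw":0},{"dx":-19.5,"dy":0,"dz":-130,"ax":0,"ay":0,"az":0,"claw":0}])

```text
time_s: 21.0
ee_pos: [696.7, -35.5, 181.3]
eef_rot: [3.141, -0.023, 0.025]
contact_force: [1.1, 0.4, -0.6]
grip_width: 14.7
gripper_force: 79.5
```

```bash
python3 - <<'E'
from h import *
st(); a=go(465,195,150,10); go(465,195,26,10,a)
E
```

```text
{'time_s': np.float64(21.0), 'qpos': array([ 0.215,  0.614, -0.314,  1.513,  0.21 ,  1.031, -1.737]), 'ee_pos': array([696.712, -35.473, 181.257]), 'eef_rot': array([ 3.141, -0.023,  0.025]), 'contact_force': array([ 1.148,  0.441, -0.61 ]), 'grip_width': np.float64(14.67), 'gripper_force': np.float64(79.5)}
d [-235.5 -227.1   27.6] a [  0.1  -0.9 -10.8]
d [  0.   0. 124.] a [0. 0. 0.]
```

Emit:
jog_arm(steps=[{"dx":-33,"dy":-33,"dz":0,"ax":0,"ay":0,"az":-3,"claw":0},{"dx":-66,"dy":-66,"dz":0,"ax":0,"ay":0,"az":-6,"claw":0},{"dx":-99,"dy":-99,"dz":0,"ax":0,"ay":0,"az":-9,"claw":0},{"dx":-132,"dy":-132,"dz":5,"ax":0,"ay":0,"az":-11,"claw":0},{"dx":-165,"dy":-165,"dz":10,"ax":0,"ay":0,"az":-11,"claw":0},{"dx":-200,"dy":-198,"dz":20,"ax":0,"ay":0,"az":-11,"claw":0},{"dx":-232,"dy":-227,"dz":30,"ax":0,"ay":0,"az":-11,"claw":0},{"dx":-232,"dy":-227,"dz":30,"ax":0,"ay":0,"az":-11,"claw":0}])

```text
time_s: 21.8
ee_pos: [457.7, 199.1, 141.8]
eef_rot: [-3.126, -0.294, 0.004]
contact_force: [1.9, -1.1, -1.1]
grip_width: 14.6
gripper_force: 79.3
```

```bash
python3 - <<'E'
from h import *
st(); go(465,195,26,10)
E
```

```text
{'time_s': np.float64(21.8), 'qpos': array([-0.091,  0.385, -0.46 ,  2.018,  0.233,  0.791, -2.07 ]), 'ee_pos': array([457.664, 199.137, 141.841]), 'eef_rot': array([-3.126, -0.294,  0.004]), 'contact_force': array([ 1.875, -1.072, -1.094]), 'grip_width': np.float64(14.598), 'gripper_force': np.float64(79.33)}
d [  6.7   5.7 115.8] a [-0.1  0.1  0.7]
```

Emit:
jog_arm(steps=[{"dx":2,"dy":2,"dz":40,"ax":0,"ay":0,"az":0,"claw":0},{"dx":2,"dy":2,"dz":80,"ax":0,"ay":0,"az":0,"claw":0},{"dx":2,"dy":2,"dz":100,"ax":0,"ay":0,"az":0,"claw":0},{"dx":2,"dy":2,"dz":105,"ax":0,"ay":0,"az":0,"claw":0},{"dx":2,"dy":2,"dz":105,"ax":0,"ay":0,"az":0,"claw":0},{"dx":2,"dy":2,"dz":105,"ax":0,"ay":0,"az":0,"claw":0}])

```text
time_s: 22.4
ee_pos: [466.3, 193.3, 38.6]
eef_rot: [-3.128, -0.278, -0.004]
contact_force: [1.0, -0.0, -1.5]
grip_width: 14.3
gripper_force: 79.4
```

Emit:
jog_arm(steps=[{"dx":0,"dy":0,"dz":6,"ax":0,"ay":0,"az":0,"claw":0},{"dx":0,"dy":0,"dz":10,"ax":0,"ay":0,"az":0,"claw":0},{"dx":0,"dy":0,"dz":12,"ax":0,"ay":0,"az":0,"claw":0},{"dx":0,"dy":0,"dz":13.5,"ax":0,"ay":0,"az":0,"claw":0},{"dx":0,"dy":0,"dz":13.5,"ax":0,"ay":0,"az":0,"claw":0}])

```text
time_s: 22.9
ee_pos: [465.4, 192.5, 25.7]
eef_rot: [3.128, 0.278, 0.001]
contact_force: [-4.9, -3.8, 16.5]
grip_width: 14.9
gripper_force: 82.0
```

Emit:
jog_arm(steps=[{"dx":0,"dy":0,"dz":-1,"ax":0,"ay":0,"az":0,"claw":0},{"dx":0,"dy":0,"dz":-1,"ax":0,"ay":0,"az":0,"claw":0.5},{"dx":0,"dy":0,"dz":-1,"ax":0,"ay":0,"az":0,"claw":0.5},{"dx":0,"dy":0,"dz":-1,"ax":0,"ay":0,"az":0,"claw":0.5},{"dx":0,"dy":0,"dz":-1,"ax":0,"ay":0,"az":0,"claw":0.5}])

```text
time_s: 23.4
ee_pos: [465.1, 192.8, 24.8]
eef_rot: [-3.129, -0.279, 0.0]
contact_force: [0.4, -0.3, -0.4]
grip_width: 42.5
gripper_force: 0.0
```

Emit:
jog_arm(steps=[{"dx":0,"dy":0,"dz":-40,"ax":0,"ay":0,"az":0,"claw":0.5},{"dx":0,"dy":0,"dz":-80,"ax":0,"ay":0,"az":0,"claw":0.5},{"dx":0,"dy":0,"dz":-120,"ax":0,"ay":0,"az":0,"claw":0.5},{"dx":0,"dy":0,"dz":-135,"ax":0,"ay":0,"az":0,"claw":0.5},{"dx":0,"dy":0,"dz":-135,"ax":0,"ay":0,"az":0,"claw":0.5}])

```text
time_s: 23.9
ee_pos: [466.7, 193.5, 162.4]
eef_rot: [-3.128, -0.278, -0.008]
contact_force: [0.5, -0.6, -0.7]
grip_width: 42.8
gripper_force: 0.0
```

```bash
python3 - <<'E'
from h import *
st(); fork(); tabs()
p,d=snap('top','t4'); W=cloud('top',d)
for b in [118.5,16,-36.5]:
    m=(abs(W[...,0]-588)<25)&(abs(W[...,1]-b)<18)&(W[...,2]>81)&(W[...,2]<100); P=W[m]
    print('top tab',len(P),P.mean(0).round(1) if len(P) else 0, cv2.minAreaRect(P[:,:2].astype(np.float32)) if len(P) else 0)
go(588.5,-36.8,170,-0.8)
cv2.imwrite('pics/t4c.png',cv2.resize(p[140:310,180:400,::-1],None,fx=3.6,fy=3.5))
E
```

```text
{'time_s': np.float64(23.9), 'qpos': array([-0.063,  0.361, -0.473,  1.993,  0.221,  0.831, -2.053]), 'ee_pos': array([466.672, 193.493, 162.4  ]), 'eef_rot': array([-3.128, -0.278, -0.008]), 'contact_force': array([ 0.505, -0.632, -0.674]), 'grip_width': np.float64(42.802), 'gripper_force': np.float64(0.0)}
fork 120 ((445.6044921875, 188.42926025390625), (48.05308151245117, 16.153358459472656), 10.34061050415039) yaw 10.44468511606549
grip [446.6 188.6]
tab 118.5 146 top 88.4 [589.7 118.4  87. ]
tab 15.5 160 top 88.4 [588.9  15.2  86.8]
tab -37 172 top 88.6 [587.5 -36.4  87.3]
top tab 51 [589.2 120.2  86.7] ((589.4934692382812, 120.1397476196289), (20.096899032592773, 12.069305419921875), 89.69937896728516)
top tab 43 [586.7  16.6  86.9] ((586.7600708007812, 17.05318832397461), (18.11396598815918, 9.667825698852539), 89.43186950683594)
top tab 43 [585.9 -35.3  87.2] ((586.025390625, -34.98578643798828), (9.324546813964844, 18.18911361694336), 0.09670478850603104)
d [ 81.7 247.4 -11.2] a [ 0.   0.1 11. ]
```

View pics/t4c.png

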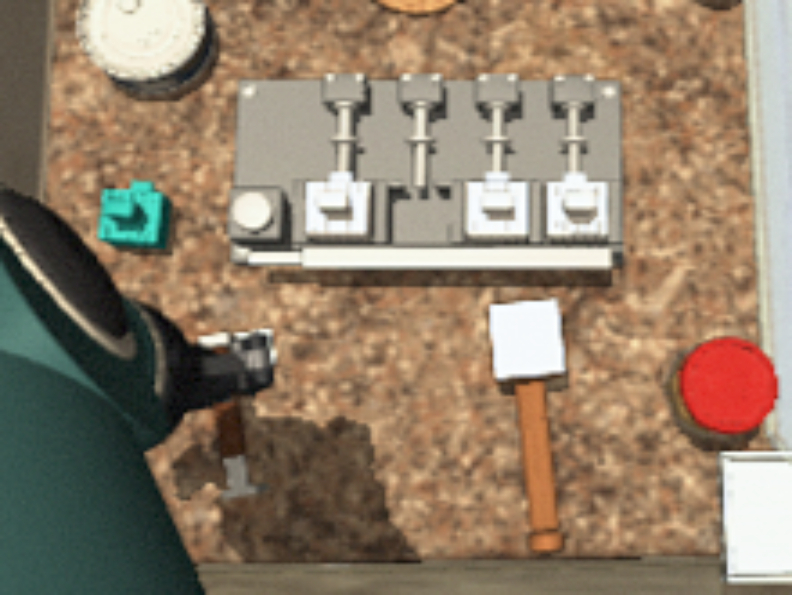

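Emit:
jog_arm(steps=[{"dx":14,"dy":42,"dz":0,"ax":0,"ay":0,"az":2,"claw":0.5},{"dx":28,"dy":84,"dz":0,"ax":0,"ay":0,"az":4,"claw":0.5},{"dx":42,"dy":126,"dz":0,"ax":0,"ay":0,"az":6,"claw":0.5},{"dx":56,"dy":168,"dz":0,"ax":0,"ay":0,"az":8,"claw":0.5},{"dx":70,"dy":210,"dz":0,"ax":0,"ay":0,"az":10,"claw":0.5},{"dx":82,"dy":247,"dz":0,"ax":0,"ay":0,"az":11,"claw":0.5},{"dx":82,"dy":247,"dz":20,"ax":0,"ay":0,"az":11,"claw":0.5},{"dx":82,"dy":247,"dz":40,"ax":0,"ay":0,"az":11,"claw":0.5}])

```text
time_s: 24.85
ee_pos: [589.1, -37.7, 117.6]
eef_rot: [3.141, -0.027, -0.003]
contact_force: [-1.3, 0.4, -0.8]
grip_width: 42.6
gripper_force: 0.0
```

Emit:
jog_arm(steps=[{"dx":0,"dy":0,"dz":0,"ax":0,"ay":0,"az":0,"claw":0.5},{"dx":0,"dy":0,"dz":0,"ax":0,"ay":0,"az":0,"claw":0.5},{"dx":0,"dy":0,"dz":0,"ax":0,"ay":0,"az":0,"claw":0.5}])

```text
time_s: 25.15
ee_pos: [589.7, -35.3, 120.3]
eef_rot: [-3.141, 0.021, -0.001]
contact_force: [-0.0, -0.0, 0.2]
grip_width: 43.0
gripper_force: 0.0
```

```bash
python3 - <<'E'
from h import *
st(); go(588.5,-36.3,64,-0.8)
E
```

```text
{'time_s': np.float64(25.15), 'qpos': array([ 0.249,  0.531, -0.321,  1.821,  0.219,  0.824, -1.764]), 'ee_pos': array([589.732, -35.332, 120.297]), 'eef_rot': array([-3.141e+00,  2.100e-02, -1.000e-03]), 'contact_force': array([-0.05 , -0.011,  0.176]), 'grip_width': np.float64(43.013), 'gripper_force': np.float64(0.0)}
d [-1.2  1.  56.3] a [-0. -0.  0.]
```

Emit:
jog_arm(steps=[{"dx":-1,"dy":1,"dz":25,"ax":0,"ay":0,"az":0,"claw":0.5},{"dx":-1,"dy":1,"dz":45,"ax":0,"ay":0,"az":0,"claw":0.5},{"dx":-1,"dy":1,"dz":56,"ax":0,"ay":0,"az":0,"claw":0.5},{"dx":-1,"dy":1,"dz":56,"ax":0,"ay":0,"az":0,"claw":0.5},{"dx":-1,"dy":1,"dz":56,"ax":0,"ay":0,"az":0,"claw":0.5}])

```text
time_s: 25.65
ee_pos: [589.1, -36.6, 64.8]
eef_rot: [3.141, -0.022, 0.002]
contact_force: [-0.3, 0.3, 0.2]
grip_width: 42.6
gripper_force: 0.0
```

Emit:
jog_arm(newtons=50, steps=[{"dx":0,"dy":0,"dz":0,"ax":0,"ay":0,"az":0,"claw":0},{"dx":0,"dy":0,"dz":0,"ax":0,"ay":0,"az":0,"claw":0},{"dx":0,"dy":0,"dz":0,"ax":0,"ay":0,"az":0,"claw":0},{"dx":0,"dy":0,"dz":0,"ax":0,"ay":0,"az":0,"claw":0},{"dx":0,"dy":0,"dz":0,"ax":0,"ay":0,"az":0,"claw":0}])

```text
time_s: 26.15
ee_pos: [589.1, -36.7, 64.6]
eef_rot: [-3.141, 0.022, -0.003]
contact_force: [0.7, 0.4, 2.5]
grip_width: 18.9
gripper_force: 50.9
```

Emit:
jog_arm(steps=[{"dx":0,"dy":0,"dz":-20,"ax":0,"ay":0,"az":0,"claw":0},{"dx":0,"dy":0,"dz":-50,"ax":0,"ay":0,"az":0,"claw":0},{"dx":0,"dy":0,"dz":-90,"ax":0,"ay":0,"az":0,"claw":0},{"dx":0,"dy":0,"dz":-120,"ax":0,"ay":0,"az":0,"claw":0},{"dx":0,"dy":0,"dz":-120,"ax":0,"ay":0,"az":0,"claw":0}])

```text
time_s: 26.65
ee_pos: [590.8, -36.8, 188.1]
eef_rot: [3.141, -0.023, 0.011]
contact_force: [0.7, 0.0, -1.7]
grip_width: 18.9
gripper_force: 50.5
```

```bash
python3 - <<'E'
from h import *
st(); a=go(384.5,-318,150,-0.8);
E
```

```text
{'time_s': np.float64(26.65), 'qpos': array([ 0.273,  0.444, -0.346,  1.777,  0.182,  0.945, -1.733]), 'ee_pos': array([590.758, -36.777, 188.11 ]), 'eef_rot': array([ 3.141, -0.023,  0.011]), 'contact_force': array([ 0.688,  0.043, -1.745]), 'grip_width': np.float64(18.906), 'gripper_force': np.float64(50.483)}
d [-202.4  284.2   36.8] a [ 0.  -0.4 -0. ]
```

Emit:
jog_arm(steps=[{"dx":-29,"dy":40,"dz":0,"ax":0,"ay":0,"az":0,"claw":0},{"dx":-58,"dy":81,"dz":0,"ax":0,"ay":0,"az":0,"claw":0},{"dx":-87,"dy":122,"dz":0,"ax":0,"ay":0,"az":0,"claw":0},{"dx":-116,"dy":163,"dz":0,"ax":0,"ay":0,"az":0,"claw":0},{"dx":-145,"dy":204,"dz":0,"ax":0,"ay":0,"az":0,"claw":0},{"dx":-174,"dy":245,"dz":10,"ax":0,"ay":0,"az":0,"claw":0},{"dx":-202,"dy":284,"dz":30,"ax":0,"ay":0,"az":0,"claw":0},{"dx":-202,"dy":284,"dz":60,"ax":0,"ay":0,"az":0,"claw":0}])

```text
time_s: 27.45
ee_pos: [377.9, -324.1, 123.6]
eef_rot: [3.137, -0.039, -0.001]
contact_force: [0.4, -0.1, -1.1]
grip_width: 19.1
gripper_force: 50.5
```

Emit:
jog_arm(steps=[{"dx":0,"dy":0,"dz":0,"ax":0,"ay":0,"az":0,"claw":0},{"dx":0,"dy":0,"dz":0,"ax":0,"ay":0,"az":0,"claw":0},{"dx":0,"dy":0,"dz":0,"ax":0,"ay":0,"az":0,"claw":0}])

```text
time_s: 27.75
ee_pos: [383.9, -316.9, 124.8]
eef_rot: [3.141, -0.018, 0.002]
contact_force: [0.1, -1.0, -1.5]
grip_width: 18.7
gripper_force: 50.5
```

```bash
python3 - <<'E'
from h import *
st(); a=go(384.5,-318,62,-0.8);
E
```

```text
{'time_s': np.float64(27.75), 'qpos': array([ 0.819,  0.378, -0.233,  2.046,  0.127,  0.73 , -1.075]), 'ee_pos': array([ 383.87 , -316.922,  124.814]), 'eef_rot': array([ 3.141e+00, -1.800e-02,  2.000e-03]), 'contact_force': array([ 0.127, -0.977, -1.472]), 'grip_width': np.float64(18.741), 'gripper_force': np.float64(50.472)}
d [ 0.6  1.1 62.8] a [ 0.  -0.1  0.1]
```

Emit:
jog_arm(steps=[{"dx":1,"dy":1,"dz":30,"ax":0,"ay":0,"az":0,"claw":0},{"dx":1,"dy":1,"dz":50,"ax":0,"ay":0,"az":0,"claw":0},{"dx":1,"dy":1,"dz":57,"ax":0,"ay":0,"az":0,"claw":0},{"dx":1,"dy":1,"dz":61,"ax":0,"ay":0,"az":0,"claw":0},{"dx":1,"dy":1,"dz":64,"ax":0,"ay":0,"az":0,"claw":0},{"dx":1,"dy":1,"dz":64,"ax":0,"ay":0,"az":0,"claw":0}])

```text
time_s: 28.35
ee_pos: [384.4, -319.0, 60.9]
eef_rot: [3.141, -0.022, 0.003]
contact_force: [1.2, 2.2, 3.2]
grip_width: 18.6
gripper_force: 50.9
```

Emit:
jog_arm(steps=[{"dx":0,"dy":0,"dz":0,"ax":0,"ay":0,"az":0,"claw":0.4},{"dx":0,"dy":0,"dz":0,"ax":0,"ay":0,"az":0,"claw":0.5},{"dx":0,"dy":0,"dz":0,"ax":0,"ay":0,"az":0,"claw":0.5},{"dx":0,"dy":0,"dz":0,"ax":0,"ay":0,"az":0,"claw":0.5}])

```text
time_s: 28.75
ee_pos: [383.3, -319.1, 60.2]
eef_rot: [3.141, -0.023, 0.0]
contact_force: [0.8, -0.2, 0.1]
grip_width: 42.6
gripper_force: 0.0
```

Emit:
jog_arm(steps=[{"dx":0,"dy":0,"dz":-30,"ax":0,"ay":0,"az":0,"claw":0.5},{"dx":0,"dy":0,"dz":-70,"ax":0,"ay":0,"az":0,"claw":0.5},{"dx":0,"dy":0,"dz":-110,"ax":0,"ay":0,"az":0,"claw":0.5},{"dx":0,"dy":0,"dz":-120,"ax":0,"ay":0,"az":0,"claw":0.5},{"dx":0,"dy":0,"dz":-120,"ax":0,"ay":0,"az":0,"claw":0.5}])

```text
time_s: 29.25
ee_pos: [384.1, -319.7, 181.7]
eef_rot: [3.139, -0.023, 0.005]
contact_force: [0.4, -0.4, -0.4]
grip_width: 42.5
gripper_force: 0.0
```

```bash
cat >> h.py <<'E'
def tray():
    for n in ['top','scene']:
        p,d=snap(n,'tr');W=cloud(n,d)
        m=(abs(W[...,0]-384)<45)&(abs(W[...,1]+248)<125)&(W[...,2]>74)&(W[...,2]<95)
        c,l,s,_=cv2.connectedComponentsWithStats(m.astype(np.uint8))
        for i in range(1,c):
            if s[i,4]>5: print(n,'in tray tab top',s[i,4],W[l==i].mean(0).round(1))
E
python3 - <<'E'
from h import *
st(); tray(); a=go(588.8,16,180,-0.8);
E
```

```text
{'time_s': np.float64(29.25), 'qpos': array([ 0.841,  0.294, -0.25 ,  2.001,  0.096,  0.854, -1.048]), 'ee_pos': array([ 384.15 , -319.71 ,  181.709]), 'eef_rot': array([ 3.139, -0.023,  0.005]), 'contact_force': array([ 0.392, -0.421, -0.415]), 'grip_width': np.float64(42.46), 'gripper_force': np.float64(0.0)}
top in tray tab top 60 [ 382.2 -315.7   82.2]
scene in tray tab top 72 [ 382.5 -319.3   82.7]
d [ 201.3 -337.5   -1. ] a [-0.   0.1 -0. ]
```

Emit:
jog_arm(steps=[{"dx":25,"dy":-42,"dz":0,"ax":0,"ay":0,"az":0,"claw":0.5},{"dx":50,"dy":-84,"dz":0,"ax":0,"ay":0,"az":0,"claw":0.5},{"dx":75,"dy":-126,"dz":0,"ax":0,"ay":0,"az":0,"claw":0.5},{"dx":100,"dy":-168,"dz":0,"ax":0,"ay":0,"az":0,"claw":0.5},{"dx":126,"dy":-211,"dz":0,"ax":0,"ay":0,"az":0,"claw":0.5},{"dx":151,"dy":-253,"dz":0,"ax":0,"ay":0,"az":0,"claw":0.5},{"dx":176,"dy":-295,"dz":0,"ax":0,"ay":0,"az":0,"claw":0.5},{"dx":201,"dy":-336,"dz":0,"ax":0,"ay":0,"az":0,"claw":0.5}])

```text
time_s: 30.15
ee_pos: [588.7, 16.0, 177.4]
eef_rot: [-3.141, 0.022, 0.007]
contact_force: [0.2, -1.8, -0.5]
grip_width: 42.7
gripper_force: 0.0
```

Emit:
jog_arm(steps=[{"dx":0,"dy":0,"dz":30,"ax":0,"ay":0,"az":0,"claw":0.5},{"dx":0,"dy":0,"dz":60,"ax":0,"ay":0,"az":0,"claw":0.5},{"dx":0,"dy":0,"dz":60,"ax":0,"ay":0,"az":0,"claw":0.5},{"dx":0,"dy":0,"dz":60,"ax":0,"ay":0,"az":0,"claw":0.5},{"dx":0,"dy":0,"dz":60,"ax":0,"ay":0,"az":0,"claw":0.5}])

```text
time_s: 30.65
ee_pos: [589.7, 14.1, 120.7]
eef_rot: [-3.141, 0.023, -0.001]
contact_force: [-0.0, -0.6, -0.2]
grip_width: 43.1
gripper_force: 0.0
```

```bash
python3 - <<'E'
from h import *
st(); a=go(588.8,15.7,64.5,-0.8);
E
```

```text
{'time_s': np.float64(30.65), 'qpos': array([ 0.19 ,  0.534, -0.353,  1.822,  0.241,  0.827, -1.868]), 'ee_pos': array([589.674,  14.052, 120.678]), 'eef_rot': array([-3.141e+00,  2.300e-02, -1.000e-03]), 'contact_force': array([-0.   , -0.564, -0.2  ]), 'grip_width': np.float64(43.061), 'gripper_force': np.float64(0.0)}
d [-1.  -1.6 56.2] a [-0.  -0.1 -0. ]
```

Emit:
jog_arm(steps=[{"dx":-1,"dy":-1.6,"dz":25,"ax":0,"ay":0,"az":0,"claw":0.5},{"dx":-1,"dy":-1.6,"dz":45,"ax":0,"ay":0,"az":0,"claw":0.5},{"dx":-1,"dy":-1.6,"dz":56,"ax":0,"ay":0,"az":0,"claw":0.5},{"dx":-1,"dy":-1.6,"dz":56,"ax":0,"ay":0,"az":0,"claw":0.5},{"dx":-1,"dy":-1.6,"dz":56,"ax":0,"ay":0,"az":0,"claw":0.5}])

```text
time_s: 31.15
ee_pos: [589.0, 15.7, 65.0]
eef_rot: [-3.141, 0.023, -0.003]
contact_force: [0.5, 0.6, -0.1]
grip_width: 42.8
gripper_force: 0.0
```

Emit:
jog_arm(newtons=50, steps=[{"dx":0,"dy":0,"dz":0,"ax":0,"ay":0,"az":0,"claw":0},{"dx":0,"dy":0,"dz":0,"ax":0,"ay":0,"az":0,"claw":0},{"dx":0,"dy":0,"dz":0,"ax":0,"ay":0,"az":0,"claw":0},{"dx":0,"dy":0,"dz":0,"ax":0,"ay":0,"az":0,"claw":0},{"dx":0,"dy":0,"dz":0,"ax":0,"ay":0,"az":0,"claw":0}])

```text
time_s: 31.65
ee_pos: [589.0, 15.9, 64.6]
eef_rot: [-3.141, 0.023, -0.003]
contact_force: [1.0, 1.0, 2.0]
grip_width: 18.7
gripper_force: 51.0
```

Emit:
jog_arm(steps=[{"dx":0,"dy":0,"dz":-20,"ax":0,"ay":0,"az":0,"claw":0},{"dx":0,"dy":0,"dz":-50,"ax":0,"ay":0,"az":0,"claw":0},{"dx":0,"dy":0,"dz":-90,"ax":0,"ay":0,"az":0,"claw":0},{"dx":0,"dy":0,"dz":-120,"ax":0,"ay":0,"az":0,"claw":0},{"dx":0,"dy":0,"dz":-120,"ax":0,"ay":0,"az":0,"claw":0}])

```text
time_s: 32.15
ee_pos: [590.5, 16.2, 188.1]
eef_rot: [-3.141, 0.023, -0.011]
contact_force: [0.2, 0.1, -0.2]
grip_width: 18.7
gripper_force: 50.5
```

```bash
python3 - <<'E'
from h import *
st(); a=go(384.5,-255,185,-0.8);
E
```

```text
{'time_s': np.float64(32.15), 'qpos': array([ 0.21 ,  0.448, -0.381,  1.778,  0.201,  0.947, -1.838]), 'ee_pos': array([590.499,  16.161, 188.072]), 'eef_rot': array([-3.141,  0.023, -0.011]), 'contact_force': array([ 0.243,  0.088, -0.238]), 'grip_width': np.float64(18.725), 'gripper_force': np.float64(50.502)}
d [-202.1  274.1    1.6] a [-0.  -0.4 -0. ]
```

Emit:
jog_arm(steps=[{"dx":-29,"dy":39,"dz":0,"ax":0,"ay":0,"az":0,"claw":0},{"dx":-58,"dy":78,"dz":0,"ax":0,"ay":0,"az":0,"claw":0},{"dx":-87,"dy":118,"dz":0,"ax":0,"ay":0,"az":0,"claw":0},{"dx":-116,"dy":157,"dz":0,"ax":0,"ay":0,"az":0,"claw":0},{"dx":-145,"dy":197,"dz":0,"ax":0,"ay":0,"az":0,"claw":0},{"dx":-174,"dy":236,"dz":0,"ax":0,"ay":0,"az":0,"claw":0},{"dx":-202,"dy":274,"dz":0,"ax":0,"ay":0,"az":0,"claw":0},{"dx":-202,"dy":274,"dz":20,"ax":0,"ay":0,"az":0,"claw":0}])

```text
time_s: 32.95
ee_pos: [378.3, -261.4, 164.4]
eef_rot: [3.137, -0.04, -0.0]
contact_force: [0.5, 0.2, -1.3]
grip_width: 19.0
gripper_force: 50.5
```

Emit:
jog_arm(steps=[{"dx":0,"dy":0,"dz":20,"ax":0,"ay":0,"az":0,"claw":0},{"dx":0,"dy":0,"dz":40,"ax":0,"ay":0,"az":0,"claw":0},{"dx":0,"dy":0,"dz":40,"ax":0,"ay":0,"az":0,"claw":0},{"dx":0,"dy":0,"dz":40,"ax":0,"ay":0,"az":0,"claw":0}])

```text
time_s: 33.35
ee_pos: [381.7, -254.8, 123.4]
eef_rot: [-3.14, 0.022, 0.003]
contact_force: [1.1, -0.3, -1.2]
grip_width: 18.7
gripper_force: 50.5
```

```bash
python3 - <<'E'
from h import *
st(); a=go(384.5,-255,61,-0.8)
E
```

```text
{'time_s': np.float64(33.35), 'qpos': array([ 0.749,  0.329, -0.27 ,  2.13 ,  0.134,  0.701, -1.194]), 'ee_pos': array([ 381.714, -254.793,  123.426]), 'eef_rot': array([-3.14e+00,  2.20e-02,  3.00e-03]), 'contact_force': array([ 1.076, -0.341, -1.15 ]), 'grip_width': np.float64(18.674), 'gripper_force': np.float64(50.473)}
d [ 2.9  0.2 62.4] a [-0.1  0.1 -0. ]
```

Emit:
jog_arm(steps=[{"dx":2,"dy":0,"dz":30,"ax":0,"ay":0,"az":0,"claw":0},{"dx":2,"dy":0,"dz":48,"ax":0,"ay":0,"az":0,"claw":0},{"dx":2,"dy":0,"dz":55,"ax":0,"ay":0,"az":0,"claw":0},{"dx":2,"dy":0,"dz":60,"ax":0,"ay":0,"az":0,"claw":0},{"dx":2,"dy":0,"dz":62.5,"ax":0,"ay":0,"az":0,"claw":0},{"dx":2,"dy":0,"dz":62.5,"ax":0,"ay":0,"az":0,"claw":0}])

```text
time_s: 33.95
ee_pos: [384.7, -255.5, 62.0]
eef_rot: [3.141, -0.022, 0.001]
contact_force: [-0.0, 0.0, -1.2]
grip_width: 18.6
gripper_force: 50.5
```

Emit:
jog_arm(steps=[{"dx":0,"dy":0,"dz":1,"ax":0,"ay":0,"az":0,"claw":0},{"dx":0,"dy":0,"dz":2,"ax":0,"ay":0,"az":0,"claw":0},{"dx":0,"dy":0,"dz":2,"ax":0,"ay":0,"az":0,"claw":0}])

```text
time_s: 34.25
ee_pos: [384.8, -255.6, 60.1]
eef_rot: [3.141, -0.023, 0.002]
contact_force: [-0.3, -0.6, 3.3]
grip_width: 18.7
gripper_force: 51.0
```

Emit:
jog_arm(steps=[{"dx":0,"dy":0,"dz":0,"ax":0,"ay":0,"az":0,"claw":0.4},{"dx":0,"dy":0,"dz":0,"ax":0,"ay":0,"az":0,"claw":0.5},{"dx":0,"dy":0,"dz":0,"ax":0,"ay":0,"az":0,"claw":0.5},{"dx":0,"dy":0,"dz":0,"ax":0,"ay":0,"az":0,"claw":0.5}])

```text
time_s: 34.65
ee_pos: [384.2, -255.2, 59.4]
eef_rot: [-3.141, 0.023, 0.0]
contact_force: [0.3, 0.4, 0.3]
grip_width: 43.0
gripper_force: 0.0
```

Emit:
jog_arm(steps=[{"dx":0,"dy":0,"dz":-30,"ax":0,"ay":0,"az":0,"claw":0.5},{"dx":0,"dy":0,"dz":-70,"ax":0,"ay":0,"az":0,"claw":0.5},{"dx":0,"dy":0,"dz":-110,"ax":0,"ay":0,"az":0,"claw":0.5},{"dx":0,"dy":0,"dz":-120,"ax":0,"ay":0,"az":0,"claw":0.5},{"dx":0,"dy":0,"dz":-120,"ax":0,"ay":0,"az":0,"claw":0.5}])

```text
time_s: 35.15
ee_pos: [385.1, -256.0, 181.0]
eef_rot: [3.139, -0.023, 0.005]
contact_force: [0.1, 0.1, -0.9]
grip_width: 42.6
gripper_force: 0.0
```

```bash
python3 - <<'E'
from h import *
st(); tray(); a=go(589.5,119.2,180,-0.8);
E
```

```text
{'time_s': np.float64(35.15), 'qpos': array([ 0.775,  0.238, -0.294,  2.081,  0.094,  0.83 , -1.161]), 'ee_pos': array([ 385.129, -255.977,  181.011]), 'eef_rot': array([ 3.139, -0.023,  0.005]), 'contact_force': array([ 0.059,  0.053, -0.925]), 'grip_width': np.float64(42.598), 'gripper_force': np.float64(0.0)}
top in tray tab top 31 [ 383.  -248.3   82. ]
scene in tray tab top 68 [ 384. -257.   82.]
scene in tray tab top 74 [ 382.4 -319.3   82.4]
d [ 200.5 -377.1   -1.5] a [-0.   0.1 -0. ]
```

Emit:
jog_arm(steps=[{"dx":24,"dy":-44,"dz":0,"ax":0,"ay":0,"az":0,"claw":0.5},{"dx":47,"dy":-88,"dz":0,"ax":0,"ay":0,"az":0,"claw":0.5},{"dx":70,"dy":-132,"dz":0,"ax":0,"ay":0,"az":0,"claw":0.5},{"dx":94,"dy":-176,"dz":0,"ax":0,"ay":0,"az":0,"claw":0.5},{"dx":117,"dy":-220,"dz":0,"ax":0,"ay":0,"az":0,"claw":0.5},{"dx":140,"dy":-264,"dz":0,"ax":0,"ay":0,"az":0,"claw":0.5},{"dx":164,"dy":-308,"dz":0,"ax":0,"ay":0,"az":0,"claw":0.5},{"dx":187,"dy":-350,"dz":0,"ax":0,"ay":0,"az":0,"claw":0.5}])

```text
time_s: 36.05
ee_pos: [575.7, 93.9, 176.8]
eef_rot: [3.141, -0.022, -0.007]
contact_force: [1.4, -0.6, 0.2]
grip_width: 42.7
gripper_force: 0.0
```

Emit:
jog_arm(steps=[{"dx":13,"dy":-26,"dz":0,"ax":0,"ay":0,"az":0,"claw":0.5},{"dx":13,"dy":-26,"dz":30,"ax":0,"ay":0,"az":0,"claw":0.5},{"dx":13,"dy":-26,"dz":60,"ax":0,"ay":0,"az":0,"claw":0.5},{"dx":13,"dy":-26,"dz":60,"ax":0,"ay":0,"az":0,"claw":0.5},{"dx":13,"dy":-26,"dz":60,"ax":0,"ay":0,"az":0,"claw":0.5},{"dx":13,"dy":-26,"dz":60,"ax":0,"ay":0,"az":0,"claw":0.5}])

```text
time_s: 36.65
ee_pos: [590.2, 117.9, 120.2]
eef_rot: [-3.141, 0.023, -0.001]
contact_force: [0.1, -0.3, -0.1]
grip_width: 42.7
gripper_force: 0.0
```

```bash
python3 - <<'E'
from h import *
st(); a=go(590,119.4,64.5,-0.8);
E
```

```text
{'time_s': np.float64(36.65), 'qpos': array([ 0.051,  0.561, -0.402,  1.79 ,  0.282,  0.847, -2.07 ]), 'ee_pos': array([590.18 , 117.949, 120.17 ]), 'eef_rot': array([-3.141e+00,  2.300e-02, -1.000e-03]), 'contact_force': array([ 0.093, -0.339, -0.128]), 'grip_width': np.float64(42.698), 'gripper_force': np.float64(0.0)}
d [-0.3 -1.4 55.7] a [-0.  -0.1 -0. ]
```

Emit:
jog_arm(steps=[{"dx":0,"dy":-1.5,"dz":25,"ax":0,"ay":0,"az":0,"claw":0.5},{"dx":0,"dy":-1.5,"dz":45,"ax":0,"ay":0,"az":0,"claw":0.5},{"dx":0,"dy":-1.5,"dz":55.5,"ax":0,"ay":0,"az":0,"claw":0.5},{"dx":0,"dy":-1.5,"dz":55.5,"ax":0,"ay":0,"az":0,"claw":0.5},{"dx":0,"dy":-1.5,"dz":55.5,"ax":0,"ay":0,"az":0,"claw":0.5}])

```text
time_s: 37.15
ee_pos: [590.4, 119.5, 65.1]
eef_rot: [-3.141, 0.023, -0.002]
contact_force: [0.2, -0.7, 1.2]
grip_width: 42.6
gripper_force: 0.0
```

Emit:
jog_arm(newtons=50, steps=[{"dx":0,"dy":0,"dz":0,"ax":0,"ay":0,"az":0,"claw":0},{"dx":0,"dy":0,"dz":0,"ax":0,"ay":0,"az":0,"claw":0},{"dx":0,"dy":0,"dz":0,"ax":0,"ay":0,"az":0,"claw":0},{"dx":0,"dy":0,"dz":0,"ax":0,"ay":0,"az":0,"claw":0},{"dx":0,"dy":0,"dz":0,"ax":0,"ay":0,"az":0,"claw":0}])

```text
time_s: 37.65
ee_pos: [590.4, 119.6, 64.6]
eef_rot: [-3.141, 0.022, -0.003]
contact_force: [2.2, 0.8, 2.7]
grip_width: 18.5
gripper_force: 51.0
```

Emit:
jog_arm(steps=[{"dx":0,"dy":0,"dz":-20,"ax":0,"ay":0,"az":0,"claw":0},{"dx":0,"dy":0,"dz":-50,"ax":0,"ay":0,"az":0,"claw":0},{"dx":0,"dy":0,"dz":-90,"ax":0,"ay":0,"az":0,"claw":0},{"dx":0,"dy":0,"dz":-120,"ax":0,"ay":0,"az":0,"claw":0},{"dx":0,"dy":0,"dz":-120,"ax":0,"ay":0,"az":0,"claw":0}])

```text
time_s: 38.15
ee_pos: [591.8, 120.0, 188.1]
eef_rot: [-3.14, 0.023, -0.011]
contact_force: [0.4, 0.7, -0.8]
grip_width: 19.0
gripper_force: 50.5
```

```bash
python3 - <<'E'
from h import *
st(); a=go(384.5,-194,185,-0.8);
E
```

```text
{'time_s': np.float64(38.15), 'qpos': array([ 0.073,  0.478, -0.433,  1.742,  0.238,  0.966, -2.038]), 'ee_pos': array([591.843, 120.037, 188.085]), 'eef_rot': array([-3.14 ,  0.023, -0.011]), 'contact_force': array([ 0.363,  0.652, -0.825]), 'grip_width': np.float64(18.994), 'gripper_force': np.float64(50.481)}
d [-202.8  317.     1.2] a [-0.1 -0.4 -0. ]
```

Emit:
jog_arm(steps=[{"dx":-27,"dy":42,"dz":0,"ax":0,"ay":0,"az":0,"claw":0},{"dx":-54,"dy":84,"dz":0,"ax":0,"ay":0,"az":0,"claw":0},{"dx":-81,"dy":127,"dz":0,"ax":0,"ay":0,"az":0,"claw":0},{"dx":-108,"dy":169,"dz":0,"ax":0,"ay":0,"az":0,"claw":0},{"dx":-135,"dy":211,"dz":0,"ax":0,"ay":0,"az":0,"claw":0},{"dx":-162,"dy":253,"dz":0,"ax":0,"ay":0,"az":0,"claw":0},{"dx":-188,"dy":290,"dz":0,"ax":0,"ay":0,"az":0,"claw":0},{"dx":-202,"dy":317,"dz":0,"ax":0,"ay":0,"az":0,"claw":0}])

```text
time_s: 38.95
ee_pos: [379.4, -196.8, 182.8]
eef_rot: [-3.141, 0.028, 0.006]
contact_force: [1.1, 0.7, -0.3]
grip_width: 19.2
gripper_force: 50.5
```

Emit:
jog_arm(steps=[{"dx":0,"dy":0,"dz":20,"ax":0,"ay":0,"az":0,"claw":0},{"dx":0,"dy":0,"dz":60,"ax":0,"ay":0,"az":0,"claw":0},{"dx":0,"dy":0,"dz":60,"ax":0,"ay":0,"az":0,"claw":0},{"dx":0,"dy":0,"dz":60,"ax":0,"ay":0,"az":0,"claw":0},{"dx":0,"dy":0,"dz":60,"ax":0,"ay":0,"az":0,"claw":0}])

```text
time_s: 39.45
ee_pos: [383.9, -194.8, 125.0]
eef_rot: [3.141, -0.022, 0.002]
contact_force: [0.5, -0.1, -1.0]
grip_width: 18.7
gripper_force: 50.5
```

```bash
python3 - <<'E'
from h import *
st(); a=go(384.5,-194,61,-0.8)
E
```

```text
{'time_s': np.float64(39.45), 'qpos': array([ 0.679,  0.288, -0.324,  2.191,  0.144,  0.681, -1.33 ]), 'ee_pos': array([ 383.906, -194.788,  124.965]), 'eef_rot': array([ 3.141e+00, -2.200e-02,  2.000e-03]), 'contact_force': array([ 0.476, -0.068, -1.027]), 'grip_width': np.float64(18.744), 'gripper_force': np.float64(50.459)}
d [ 0.5 -0.8 64. ] a [ 0.  -0.1  0. ]
```

Emit:
jog_arm(steps=[{"dx":0,"dy":0,"dz":30,"ax":0,"ay":0,"az":0,"claw":0},{"dx":0,"dy":0,"dz":48,"ax":0,"ay":0,"az":0,"claw":0},{"dx":0,"dy":0,"dz":55,"ax":0,"ay":0,"az":0,"claw":0},{"dx":0,"dy":0,"dz":60,"ax":0,"ay":0,"az":0,"claw":0},{"dx":0,"dy":0,"dz":64.5,"ax":0,"ay":0,"az":0,"claw":0},{"dx":0,"dy":0,"dz":64.5,"ax":0,"ay":0,"az":0,"claw":0}])

```text
time_s: 40.05
ee_pos: [384.1, -195.1, 60.2]
eef_rot: [3.141, -0.022, 0.003]
contact_force: [0.1, 0.6, 3.0]
grip_width: 19.2
gripper_force: 51.0
```

Emit:
jog_arm(steps=[{"dx":0,"dy":0,"dz":0,"ax":0,"ay":0,"az":0,"claw":0.4},{"dx":0,"dy":0,"dz":0,"ax":0,"ay":0,"az":0,"claw":0.5},{"dx":0,"dy":0,"dz":0,"ax":0,"ay":0,"az":0,"claw":0.5},{"dx":0,"dy":0,"dz":0,"ax":0,"ay":0,"az":0,"claw":0.5}])

```text
time_s: 40.45
ee_pos: [383.2, -194.8, 59.6]
eef_rot: [3.141, -0.023, 0.0]
contact_force: [-0.3, 1.0, 0.2]
grip_width: 42.8
gripper_force: 0.0
```

Emit:
jog_arm(steps=[{"dx":0,"dy":0,"dz":-30,"ax":0,"ay":0,"az":0,"claw":0.5},{"dx":0,"dy":0,"dz":-70,"ax":0,"ay":0,"az":0,"claw":0.5},{"dx":0,"dy":0,"dz":-110,"ax":0,"ay":0,"az":0,"claw":0.5},{"dx":0,"dy":0,"dz":-150,"ax":0,"ay":0,"az":0,"claw":0.5},{"dx":0,"dy":0,"dz":-150,"ax":0,"ay":0,"az":0,"claw":0.5},{"dx":0,"dy":0,"dz":-150,"ax":0,"ay":0,"az":0,"claw":0.5}])

```text
time_s: 41.05
ee_pos: [383.3, -195.1, 210.1]
eef_rot: [3.14, -0.023, 0.003]
contact_force: [-1.2, 0.2, 0.4]
grip_width: 42.7
gripper_force: 0.0
```

```bash
python3 - <<'E'
from h import *
st(); tray(); keep(); fork()
p,d=snap('scene','end'); cv2.imwrite('pics/endc.png',cv2.resize(p[130:390,190:430,::-1],None,fx=2.3,fy=2.3))
W=cloud('top',np.load('pics/k.npz')['d'])
m=(abs(W[...,0]-591)<18)&(abs(W[...,1]-177)<18)&(W[...,2]>40);print('peg z',np.percentile(W[m][:,2],[50,90]))
E
```

```text
{'time_s': np.float64(41.05), 'qpos': array([ 0.728,  0.146, -0.36 ,  2.117,  0.067,  0.887, -1.257]), 'ee_pos': array([ 383.323, -195.069,  210.136]), 'eef_rot': array([ 3.14e+00, -2.30e-02,  3.00e-03]), 'contact_force': array([-1.189,  0.246,  0.365]), 'grip_width': np.float64(42.713), 'gripper_force': np.float64(0.0)}
top in tray tab top 12 [ 385.4 -186.2   80.7]
scene in tray tab top 60 [ 383.5 -195.9   81.9]
scene in tray tab top 68 [ 384.  -257.    82.2]
scene in tray tab top 74 [ 382.4 -319.3   82.3]
keeper 394 [555.03209748  19.83233612  49.16008979]
fork 188 ((463.296142578125, 191.37535095214844), (71.78370666503906, 16.249706268310547), 10.849929809570312) yaw 9.282501131007304
grip [464.3 191.5]
peg z [47.03909565 49.24860466]
```

View pics/endc.png

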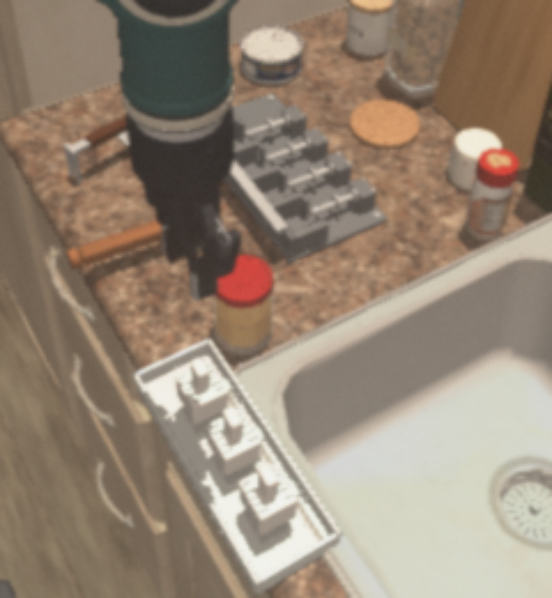

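The picture shows three cassettes upright in the tray (about (200,380), (232,435) and (268,495)), the bays empty, both tools on the worktop, and nothing touching the gripper.

```bash
python3 -c "
from bench import bot
print(bot.sign_off())"
```

```text
the job is handed in; nothing more can be done
None
```

I handed the job in at about 41 s: the peg is fully down, the three cassettes present (bays 1, 3 and 4; bay 2 was empty) stand upright in the drying tray, and the mallet and fork are back on the worktop; sign-off returned no verdict.

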